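# Unlock the twin-dial gauge chest

### The arm

A 7-joint arm with a two-finger parallel gripper is mounted at the origin on the work surface. World frame = base frame: x ahead of the robot, y to its left, z up, the work surface at z = 0. Lengths are in m, angles in rad, forces in N, time in s.
With the tool pointing down it reaches from about 0.425 to 0.875 m from the base axis. Payload 9.9 kg.
Tool frame: the origin (TCP) lies midway between the tips of the shut fingers; the grasp point (between the pads) lies 19 mm behind it; z points along the fingers, y is the direction in which the jaws open and shut (so a half turn about z gives the same grasp; the last joint's range is limited). The gripper opens to 85 mm and grips with 20 to 120 N. Pads are 22 mm wide; open, the fingers measure 114 mm over their backs; the gripper's body (76 mm by 85 mm) begins 54 mm behind the grasp point. The pads swing forward as they close: fully open they stand 13 mm farther back than shut.
Start: joints at [1.1, 0.576, 0.025, 1.437, -0.015, 1.129, -0.057], TCP at [0.255, -0.625, 0.231] pointing down, gripper open.
Joint ranges: [-2.76, 2.76], [-0.34, 2.15], [-1.52, 1.57], [0.19, 2.46], [-1.09, 4.23], [0.17, 1.99], [-2.82, 2.82]. Speed limits (rad/s): [2.22, 2.22, 3.01, 3.01, 3.14, 3.14, 3.14].

### API

Orientations are given as a rotation vector (axis times angle).
In Python, from plant import env gives the robot as it stands.
- The arm moves only by the shell command python3 -m creep 'ROWS' [FORCE]. ROWS is JSON, a list that holds one entry, the list of rows, each a list of 7 numbers: the finger opening in m, from 0 to 0.0854, then the shift along the tool's x, y, z in m, then the turn, a rotation vector about the tool's x, y, z in rad. In form: [[[jaw, x, y, z, ax, ay, az], ...]]. A call has exactly 5 rows; each row shifts and turns the commanded pose from where the row before left it, along the tool's axes as they then stand; what a row does not reach is not made up. A row lasts 1/10 s, in which the tool goes at most 50 mm and 8.59 degrees, less where a joint would pass 70% of its speed; a pose out of reach is approached as far as the arm can. A call is refused whole if a number of a shift passes 0.05 or a number of a turn 0.15, either way. A call with a gripper value outside its range is refused whole. The fingers move at their own pace and stop on an object; FORCE is the grip in N (left out, the last holds). Time passes only in rows, so rows that do not move let the fingers close, or fill a call up. It gives the time, the measured TCP pose, the force and the opening at its end, in the units of the state.
- env.sense(): the state, without advancing time (a new reading comes with each control period).
- env.get_image(name): name is "scene" or "top"; returns (picture, depth): 420x560x3 uint8, red, green, blue; 420x560 float32, m along the optical axis (not along the pixel's ray), 0 where there is no reading.
- env.calibration(name): a dict with "intrinsics" (3x3 intrinsics, pixels), "dist" ([k1, k2, p1, p2, k3] as OpenCV has them; the pictures are not rectified), "R" (3x3) and "t" (3): a world point X has camera coordinates R X + t. Camera axes: x right, y down, z forward; pixel columns grow to the right and rows downward; lengths in m; the calibration is good to about 2 mm. A picture is of the moment at which its call begins. calibration takes no time and is no camera call.
- env.finish_job(): hands the job in, once; it reports no verdict.
Trained networks look in the newest picture that a camera, given by its name, has taken for a name from the list of things; names that differ only in an ending like _2 or _b are one class to them, and where a whole thing is asked for, a point or a joint stands for the part that bears it (a point fixed in the world has none). Each returns a list of dicts, best first, with "p" (0 to 1); they miss things now and then, are a little off and sometimes report something else, mostly with a low value. They report only what shows in the picture. A call takes as long as a camera call.
- env.silhouettes(thing, camera): "mask" (420x560 bool, what is visible of it) and "box" ([centre column, centre row, width, height] in pixels, round what is visible of it).
The state is a dict: "time_s": time; "joint_positions": joint angles; "qd": joint speeds; "joint_efforts": joint torques, N m; "eef_pos": TCP position; "ee_rot": TCP orientation; "ft_force": force on the tool from outside, world axes, zero at the start; "ft_torque": the same for the moment, N m; "finger_gap": finger opening in m.
Only numpy, scipy, OpenCV 4.12 (cv2) and the standard library are available. Lean on these libraries where they do the work, as an engineer would, in place of code of your own. Each camera call takes 0.05 s, during which the arm holds its last target.

### The job

Unlock the grey gauge chest: turn its left dial to 7 and its right dial to 3 (left and right as seen from the robot), then draw the bolt fully back towards the robot, out of its staple, and let go. The lock is worn, so each tumbler drops a little before or after its number: turn slowly around the number, feel for the drop and stop there, never forcing a dial or the bolt against a tumbler (they stand only 14 N). Leave everything else where it is.

Things in the scene. Friction and masses are not known exactly. Their poses are not given: they have to be found in the camera images.
- lock: The twin-dial lock: dark steel case 100 x 270 x 24 mm (x, y, z) on the front deck of the grey gauge chest (270 x 340 x 118 mm, lid on the far half). Origin: centre of the case's underside, 110 mm above the table; x points to the lid, away from the robot's side, y to the left dial, z up. Each dial has inside a sprung tumbler that bars the bolt until that dial is right.
- left_dial: Left dial, code number 7, at x = -5, y = +78 mm of the lock: flange 72 mm across numbered 0 to 9, grip above it. Turns endlessly about z, friction 0.1 to 0.2 N m. Origin on its axis at the lock's underside; x points to its 0; number n lies n x 36 degrees clockwise from there seen from above, so n is at the index when this frame is turned n x 36 degrees counter-clockwise from the lock's.
- left_grip (a point): Centre of the left dial's grip: a round fluted steel knob 36 mm across, 28 to 60 mm above the lock's origin (the flange's top is at 28 mm); this point is at 49 mm, on the axis.
- left_number (a point): The tick of numeral 7 on the left dial's flange, 34 mm from the axis. The lock is worn: the middle of the tumbler's gate lies up to 13 degrees before or after the point where this tick meets the index. With the tumbler dropped into its gate the dial is held (play 3 degrees either way); turning on only loads the tumbler, 23 mm from the axis, which must not take over 14 N (0.3 N m).
- left_index (a point): End of the index line of the left dial, a white line on the case on the lid side (+x of the lock) of the dial; 34 mm from the axis.
- right_dial: Right dial, code number 3, at x = -5, y = -78 mm of the lock; the same in every other way as the left dial.
- right_grip (a point): Centre of the right dial's grip, as on the left dial.
- right_number (a point): The tick of numeral 3 on the right dial's flange, 34 mm from the axis. Wear, tumbler and limits as for the left dial.
- right_index (a point): End of the index line of the right dial, on the lid side; 34 mm from the axis.
- bolt: The bolt: steel bar 14 mm wide, 8 mm thick, sliding along the lock's x on top of the case between the dials, its far end in a staple on the lid. Drawn 30 mm towards the robot (-x of the lock) to a stop; friction 2 to 3 N. With a tumbler up it moves under 2 mm and then loads the tumbler, which must not take over 14 N. Frame parallel to the lock's.
- bolt_knob (a point): The bolt's knob, an upright steel cylinder 16 mm across and 34 mm high standing on the bolt; this point is on its axis, 14 mm below its top and 20 mm above the bolt's bar. Locked it stands at x = +5 mm in the lock's frame, fully drawn at x = -25 mm.
- wear_pad: Off-white nylon wear pad, 32 x 80 x 12 mm, lying on the chest's lid; origin under its centre. Leave alone.
- spanner: Steel spanner 170 mm long, lying on the chest's lid. Leave alone.
- bearing_race: Steel bearing race 72 mm across, 18 mm high, on the table to the right of the chest; origin under its centre. Leave alone.
- flyweight: Dark steel governor flyweight, about 110 x 50 x 24 mm, on the table to the right of the chest. Leave alone.
- grease_tin: Round metal grease tin 68 mm across, 85 mm high, on the table to the right of the chest. Leave alone.
- switch_box: Yellow overspeed switch box 75 x 120 x 64 mm on the hardwood shelf along the table's left side (shelf top 250 mm up). Leave alone.
- pawl: Cast iron pawl, 125 mm long, 22 mm high, lying on the hardwood shelf. Leave alone.

How it is judged:
At the end, for the whole second after the job is handed in: The numeral 7 of the left dial and the numeral 3 of the right dial stand within 14 mm of their index lines, the bolt is drawn back at least 26 of its 30 mm and so is clear of the staple, and it is at rest (horizontal distance between left_number and left_index below 0.014 m and horizontal distance between right_number and right_index below 0.014 m and x of bolt_knob in the frame of lock below -0.021 m and linear speed of bolt below 0.01 m/s); the robot touches nothing.
It fails at once if a dial is forced against its tumbler (over 14 N) (contact force between any of left_dial, right_dial and lock above 14 N).
It fails at once if the bolt is forced against a tumbler (over 14 N) (contact force between bolt and lock above 14 N).
It fails at once if a bystander is moved by more than 20 mm (distance of any of wear_pad, spanner, bearing_race, flyweight, grease_tin, switch_box, pawl from where it was at the start of the episode above 0.02 m).
It also fails if it takes over 70 s, if anything falls off the work surface, if the arm or the gripper's body presses on something with over 40 N, if the wrist force passes 120 N, or if a joint passes its speed limit or range.

## Working session

There is one attempt and no reset: what is moved stays moved. The work goes in short steps, Python scripts to look and compute and a shell command to move; the robot and the scene stay as the last step left them, time stands still between calls to the robot, and variables do not carry over. Pictures are saved under pics/ and viewed, and the job is handed in when it is done.

```bash
ls; mkdir -p pics
python3 - <<'E'
from plant import env
import cv2
s=env.sense();print({k:(v if not hasattr(v,'round') else v) for k,v in s.items()})
for n in("scene","top"):
    im,d=env.get_image(n);cv2.imwrite(f"pics/{n}0.png",im[:,:,::-1]);c=env.calibration(n);print(n,c)
E
```

```text
pics
{'time_s': 0.0, 'joint_positions': array([ 1.1002051 ,  0.57651943,  0.02483566,  1.43790694, -0.01498459,
        1.12901469, -0.05650665]), 'qd': array([-2.22727543e-03, -4.57830045e-04,  1.01195962e-03, -1.14466483e-05,
        6.86906331e-04, -4.51989433e-04, -7.69024823e-04]), 'joint_efforts': array([-7.44606750e-04, -7.65770316e+01,  2.25004211e+00, -2.85966164e+01,
        1.52768375e-02,  1.28063161e-02, -1.76415256e-05]), 'eef_pos': array([ 0.2544548 , -0.62470787,  0.23045138]), 'ee_rot': array([-3.08143066e+00, -6.03543528e-01,  6.49161760e-04]), 'ft_force': array([ 0.01068608, -0.2647169 ,  0.25436316]), 'ft_torque': array([-0.03194143,  0.01368278, -0.03858362]), 'finger_gap': 0.08523087736556248}
scene {'intrinsics': array([[465.99998351,   0.        , 276.5892501 ],
       [  0.        , 465.99998351, 209.03851259],
       [  0.        ,   0.        ,   1.        ]]), 'dist': array([-0.05362522,  0.        ,  0.        ,  0.        ,  0.        ]), 'R': array([[ 0.45527748,  0.89033176, -0.00563717],
       [ 0.51626953, -0.26914586, -0.81303523],
       [-0.7253883 ,  0.36724633, -0.58218721]]), 't': array([-0.3042499 , -0.15310893,  1.80262319])}
top {'intrinsics': array([[431.27225723,   0.        , 278.10316188],
       [  0.        , 431.27225723, 206.6752183 ],
       [  0.        ,   0.        ,   1.        ]]), 'dist': array([-0.00606998,  0.        ,  0.        ,  0.        ,  0.        ]), 'R': array([[-0.00650961, -0.99994111,  0.00868387],
       [-0.98088349,  0.0046961 , -0.19453924],
       [ 0.194487  , -0.00978424, -0.9808563 ]]), 't': array([0.05717537, 0.5804171 , 1.22227429])}
```

View pics/scene0.png

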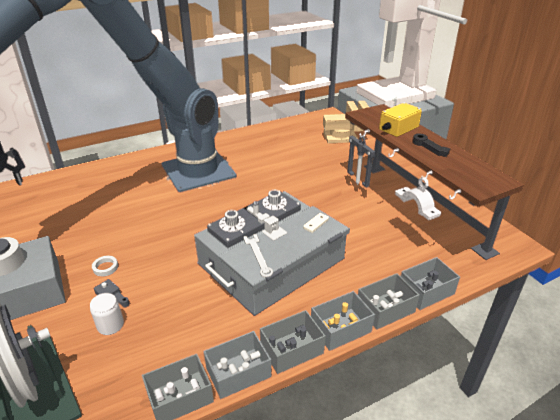

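View pics/top0.png

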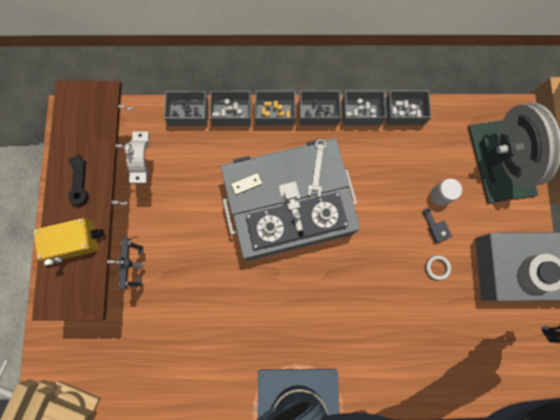

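The scene view shows the chest mid-table at about (272,245). In the top view the dials are at about (269,229) on the left and (326,213) on the right, with the bolt knob between them near (297,218). Next I'll measure these with the networks and zoom in.

```bash
cat > h.py <<'E'
from plant import env
import numpy as np, cv2
def ray(cam,uv,z):
    c=env.calibration(cam);K=c["intrinsics"]
    p=cv2.undistortPoints(np.array([[uv]],float),K,c["dist"])[0,0]
    d=c["R"].T@np.array([p[0],p[1],1]);o=-c["R"].T@c["t"]
    return o+d*(z-o[2])/d[2]
def back(cam,uvs,ds):
    c=env.calibration(cam)
    p=cv2.undistortPoints(np.array(uvs,float).reshape(-1,1,2),c["intrinsics"],c["dist"])[:,0]
    X=np.c_[p*np.array(ds)[:,None],ds]
    return (X-c["t"])@c["R"]
def proj(cam,P):
    c=env.calibration(cam)
    return cv2.projectPoints(np.array(P,float).reshape(-1,1,3),cv2.Rodrigues(c["R"])[0],c["t"],c["intrinsics"],c["dist"])[0][:,0]
E
python3 - <<'E'
from h import *
for cam in("top","scene"):
    im,d=env.get_image(cam)
    for n in("lock","left_dial","right_dial","left_grip","bolt_knob","bolt"):
        for r in env.silhouettes(n,cam)[:3]:
            m=r["mask"]&(d>0)
            v,u=np.nonzero(m)
            if len(u)==0: print(cam,n,'none');continue
            P=back(cam,np.c_[u,v],d[v,u])
            print(cam,n,round(r["p"],2),np.round(r["box"],1),"mean",P.mean(0).round(4),"z5,50,95",np.percentile(P[:,2],[5,50,95]).round(3))
    if cam=="top":
        cv2.imwrite("pics/topz.png",cv2.resize(im[180:270,210:370,::-1],None,fx=5,fy=5,interpolation=cv2.INTER_CUBIC))
    else: cv2.imwrite("pics/scz.png",cv2.resize(im[180:270,190:320,::-1],None,fx=6,fy=6,interpolation=cv2.INTER_CUBIC))
E
```

```text
top lock 0.91 [298.7 220.7 101.4  57.6] mean [0.5268 0.0039 0.1375] z5,50,95 [0.129 0.134 0.169]
top left_dial 0.67 [269.9 228.7  29.5  24.4] mean [0.5057 0.0764 0.1462] z5,50,95 [0.133 0.138 0.171]
top left_dial 0.56 [ 70.9 240.9  71.3  52.2] mean [0.454  0.5531 0.3038] z5,50,95 [0.262 0.312 0.316]
top right_dial 0.95 [325.1 215.   31.7  25.2] mean [ 0.5415 -0.0733  0.1462] z5,50,95 [0.133 0.138 0.171]
top left_grip 0.62 [270.6 226.6  28.5  23.1] mean [0.5058 0.0764 0.1462] z5,50,95 [0.133 0.138 0.171]
top bolt_knob 0.64 [295.9 214.5   9.9  28.8] mean [0.5307 0.0035 0.151 ] z5,50,95 [0.139 0.142 0.177]
top bolt 0.67 [296.9 213.9  10.2  31.9] mean [0.5367 0.0048 0.1493] z5,50,95 [0.138 0.142 0.176]
top bolt 0.17 [270.5 228.7  24.8  24. ] mean [0.5053 0.0776 0.1464] z5,50,95 [0.133 0.138 0.171]
scene lock 0.88 [253.8 220.7  95.7  57.3] mean [ 0.5476 -0.0145  0.1333] z5,50,95 [0.113 0.132 0.167]
scene left_dial 0.56 [276.3 200.6  23.4  23. ] mean [0.5177 0.0685 0.1465] z5,50,95 [0.133 0.138 0.169]
scene right_dial 0.75 [234.8 221.8  26.1  24.4] mean [ 0.5546 -0.0808  0.1466] z5,50,95 [0.133 0.138 0.169]
scene right_dial 0.62 [317.8 223.7  28.7  22. ] mean [0.6404 0.1391 0.1245] z5,50,95 [0.115 0.126 0.129]
scene left_grip 0.85 [273.8 200.2  27.2  20.2] mean [0.5163 0.0699 0.1447] z5,50,95 [0.131 0.137 0.169]
scene bolt_knob 0.7 [262.1 215.2  24.9  30.1] mean [ 0.5378 -0.001   0.1491] z5,50,95 [0.132 0.143 0.174]
scene bolt_knob 0.6 [316.1 223.5  26.1  16.8] mean [0.6426 0.1388 0.1258] z5,50,95 [0.119 0.127 0.129]
scene bolt 0.68 [254.1 209.1  17.2  15.5] mean [ 0.5345 -0.0017  0.1488] z5,50,95 [0.132 0.143 0.174]
scene bolt 0.59 [398.4 118.1  41.5  40.7] mean [0.4689 0.5517 0.287 ] z5,50,95 [0.252 0.296 0.314]
scene bolt 0.33 [104.  264.8  28.2  18.4] mean [ 0.4072 -0.4293  0.0112] z5,50,95 [-0.     0.013  0.019]
```

View pics/topz.png

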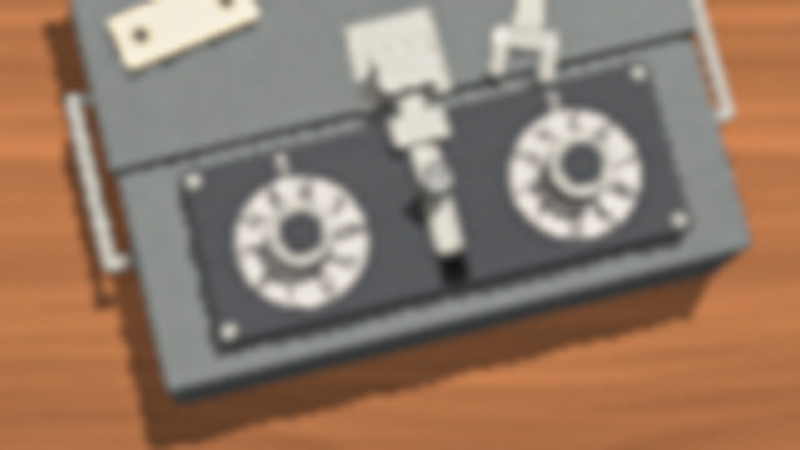

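View pics/scz.png

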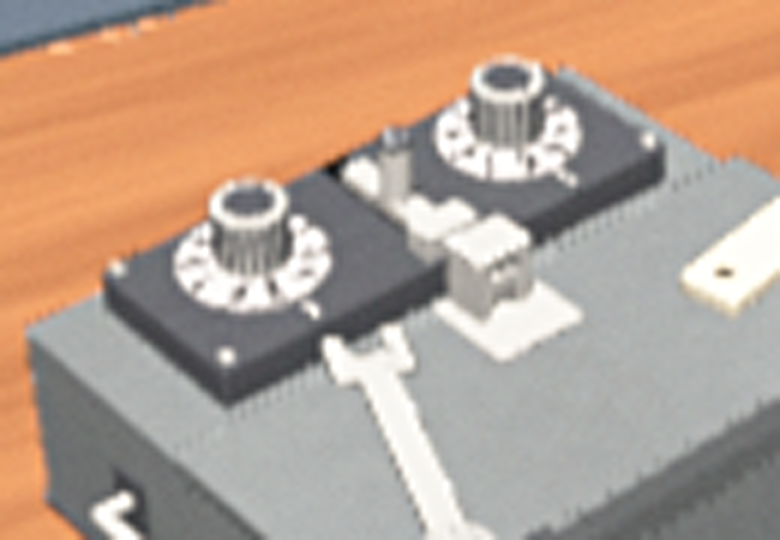

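```bash
cat >> h.py <<'E'
def ortho(im,cam,cx,cy,half,z,n,yaw=0):
    # image up = lock x, left = lock y
    s=np.linspace(half,-half,n)
    A,B=np.meshgrid(s,s,indexing='ij') # rows: +x down to -x ; cols +y -> -y
    c,sn=np.cos(yaw),np.sin(yaw)
    P=np.stack([cx+c*A-sn*B,cy+sn*A+c*B,np.full_like(A,z)],-1)
    q=proj(cam,P.reshape(-1,3)).reshape(n,n,2).astype(np.float32)
    return cv2.remap(im,q[...,0],q[...,1],cv2.INTER_CUBIC)
E
python3 - <<'E'
from h import *
W=[]
for cam in("top","scene"):
    im,d=env.get_image(cam)
    np.save(f"im_{cam}.npy",im);np.save(f"d_{cam}.npy",d)
    o=ortho(im,cam,0.525,0.0,0.15,0.138,780)
    W.append(o[120:660])
    for n in("left_dial","right_dial"):
        r=env.silhouettes(n,cam)[0];m=r["mask"]&(d>0);v,u=np.nonzero(m)
        P=back(cam,np.c_[u,v],d[v,u]);
        k=P[:,2]>.163;print(cam,n,"knobtop mean",P[k].mean(0).round(4),k.sum(),"bbox ctr",((P[k].max(0)+P[k].min(0))/2).round(4))
        f=P[(abs(P[:,2]-.138)<.004)]
        mm=np.zeros((420,560),np.uint8)
        (cx,cy),rad=cv2.minEnclosingCircle(f[:,:2].astype(np.float32));print("  flange circ",round(cx,4),round(cy,4),round(rad,4))
for i,w in enumerate(W): cv2.imwrite(f"pics/ortho{i}.png",w[:,:,::-1])
E
```

```text
top left_dial knobtop mean [0.5057 0.0769 0.169 ] 141 bbox ctr [0.506  0.0771 0.1693]
  flange circ 0.5068 0.0762 0.0357
top right_dial knobtop mean [ 0.5426 -0.0742  0.1689] 142 bbox ctr [ 0.542  -0.0742  0.1689]
  flange circ 0.5431 -0.0744 0.036
scene left_dial knobtop mean [0.5112 0.073  0.167 ] 75 bbox ctr [0.5078 0.0718 0.1673]
  flange circ 0.5148 0.0743 0.0396Traceback (most recent call last):
  File "<stdin>", line 9, in <module>
IndexError: list index out of range
```

Run:
```python
from h import *
yaw=np.radians(13.6)
for i,cam in enumerate(("top","scene")):
    im=np.load(f"im_{cam}.npy")
    row=[]
    for (x,y) in((.506,.0767),(.5425,-.0743)):
        o=ortho(im,cam,x,y,0.045,0.138,400,yaw)
        cv2.circle(o,(200,200),int(36/45*200),(255,0,0),1);cv2.line(o,(200,0),(200,40),(255,0,0),1)
        row.append(o)
    cv2.imwrite(f"pics/ortho{i}.png",np.hstack(row)[:,:,::-1])
```

```text
(no output)
```

View pics/ortho0.png

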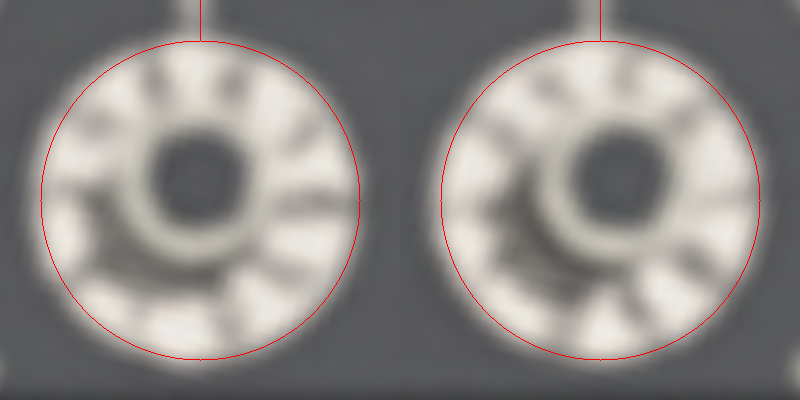

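View pics/ortho1.png

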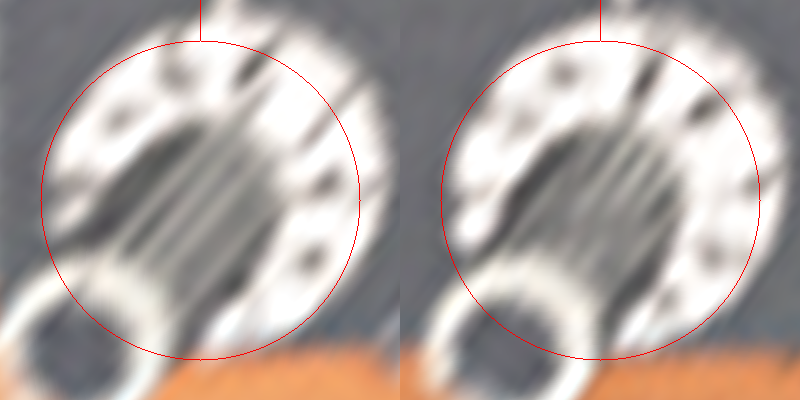

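Run:
```python
from h import *
yaw=np.radians(13.6)
print(env.sense()["time_s"])
rows=[]
C={"top":((.506,.0767),(.5425,-.0743)),"scene":((.506,.0767),(.5425,-.0743))}
for i,cam in enumerate(("top","scene")):
    im=np.load(f"im_{cam}.npy").astype(np.float32)
    for (x,y) in C[cam]:
        # fit flange circle: brightness edge at r=36 search offset maximizing contrast
        best=None
        th=np.linspace(0,2*np.pi,180,endpoint=False)
        g=im.mean(2)
        for dx in np.arange(-.007,.0071,.0005):
            for dy in np.arange(-.007,.0071,.0005):
                def ringv(r):
                    P=np.c_[x+dx+r*np.cos(th),y+dy+r*np.sin(th),np.full(180,.138)]
                    q=proj(cam,P).astype(np.float32)
                    return cv2.remap(g,q[:,0:1],q[:,1:2],cv2.INTER_LINEAR)[:,0]
                o=np.minimum(ringv(.0335),210)-np.minimum(ringv(.0385),210)
                s=np.median(o)+o.mean()
                if best is None or s>best[0]: best=(s,dx,dy)
        cx,cy=x+best[1],y+best[2];print(cam,best,round(cx,4),round(cy,4))
        a=np.radians(np.linspace(-180,180,720)) # clockwise from index
        r=np.linspace(.039,.016,60)
        R,A=np.meshgrid(r,a,indexing='ij')
        P=np.stack([cx+R*np.cos(yaw-A),cy+R*np.sin(yaw-A),np.full_like(R,.138)],-1)
        q=proj(cam,P.reshape(-1,3)).reshape(60,720,2).astype(np.float32)
        o=cv2.remap(im,q[...,0],q[...,1],cv2.INTER_CUBIC).clip(0,255).astype(np.uint8)
        o=cv2.resize(o,(720,120))
        for k in range(-180,180,30): cv2.putText(o,str(k),((k+180)*2,118),0,.35,(0,255,0));cv2.line(o,((k+180)*2,0),((k+180)*2,8),(0,255,0))
        rows.append(o)
cv2.imwrite("pics/polar.png",np.vstack(rows)[:,:,::-1])
```

```text
1.1
top (np.float32(156.02365), np.float64(-0.0010000000000000052), np.float64(0.000999999999999993)) 0.505 0.0777Traceback (most recent call last):
  File "<stdin>", line 19, in <module>
  File "<stdin>", line 17, in ringv
  File "h.py", line 14, in proj
    c=env.calibration(cam)
ValueError: time passes only in moves, steps and waits
```

```bash
sed -i 's/env.calibration(cam)/CAL[cam]/' h.py; sed -i '2a CAL={k:env.calibration(k) for k in ("top","scene")}' h.py
cat > polar.py <<'E'
from h import *
import sys
yaw=np.radians(13.6)
def fit(im,cam,x,y):
    th=np.linspace(0,2*np.pi,180,endpoint=False);g=im.astype(np.float32).mean(2);best=None
    for dx in np.arange(-.007,.0071,.0005):
        for dy in np.arange(-.007,.0071,.0005):
            v=[]
            for r in(.0335,.0385):
                q=proj(cam,np.c_[x+dx+r*np.cos(th),y+dy+r*np.sin(th),np.full(180,.138)]).astype(np.float32)
                v.append(np.minimum(cv2.remap(g,q[:,0:1],q[:,1:2],cv2.INTER_LINEAR)[:,0],210))
            o=v[0]-v[1];s=np.median(o)+o.mean()
            if best is None or s>best[0]: best=(s,x+dx,y+dy)
    return best
def polar(im,cam,cx,cy):
    a=np.radians(np.linspace(-180,180,720));r=np.linspace(.039,.016,60)
    R,A=np.meshgrid(r,a,indexing='ij')
    P=np.stack([cx+R*np.cos(yaw-A),cy+R*np.sin(yaw-A),np.full_like(R,.138)],-1)
    q=proj(cam,P.reshape(-1,3)).reshape(60,720,2).astype(np.float32)
    o=cv2.remap(im.astype(np.float32),q[...,0],q[...,1],cv2.INTER_CUBIC).clip(0,255).astype(np.uint8)
    o=cv2.resize(o,(720,120))
    for k in range(-180,180,30): cv2.putText(o,str(k),((k+180)*2,118),0,.35,(0,255,0));cv2.line(o,((k+180)*2,0),((k+180)*2,8),(0,255,0))
    return o
E
python3 - <<'E'
from polar import *
rows=[]
for cam in("top","scene"):
    im=np.load(f"im_{cam}.npy")
    for x,y in((.506,.0767),(.5425,-.0743)):
        b=fit(im,cam,x,y);print(cam,np.round(b,4));rows.append(polar(im,cam,b[1],b[2]))
cv2.imwrite("pics/polar.png",np.vstack(rows)[:,:,::-1])
E
```

```text
top [1.560237e+02 5.050000e-01 7.770000e-02]
top [ 1.606402e+02  5.420000e-01 -7.380000e-02]
scene [1.090637e+02 5.130000e-01 7.120000e-02]
scene [ 1.255986e+02  5.495000e-01 -7.980000e-02]
```

View pics/polar.png

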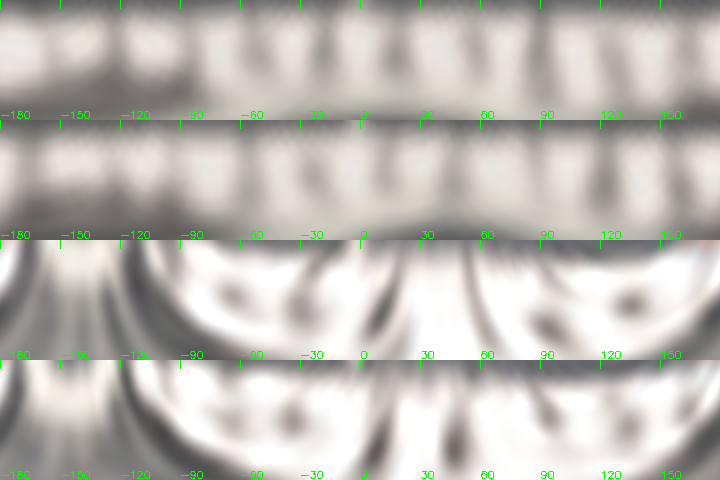

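Run:
```python
from h import *
im=np.load("im_scene.npy");a=im[186:218,258:294];b=im[206:242,216:254]
f=lambda x:cv2.resize(x,(400,400),interpolation=cv2.INTER_LANCZOS4)
im=np.load("im_top.npy");c=im[212:246,252:286];d=im[197:231,308:342]
cv2.imwrite("pics/digs.png",np.hstack([f(a),f(b)])[:,:,::-1])
g=lambda x:np.clip((f(x).astype(float)-120)*1.9,0,255).astype(np.uint8)
cv2.imwrite("pics/digt.png",np.hstack([g(c),g(d)])[:,:,::-1])
```

```text
(no output)
```

View pics/digs.png

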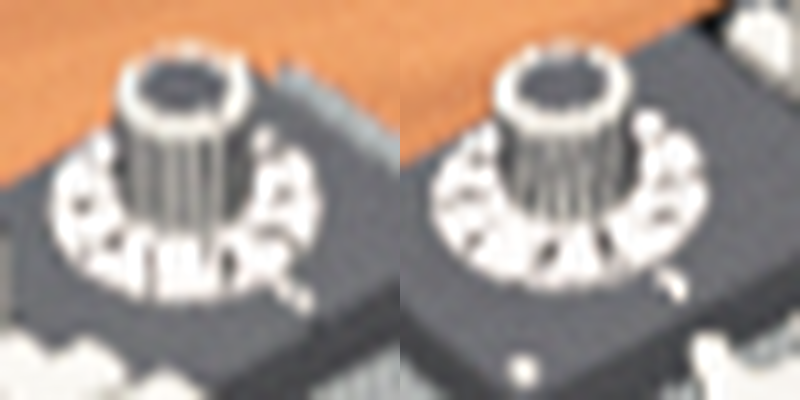

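View pics/digt.png

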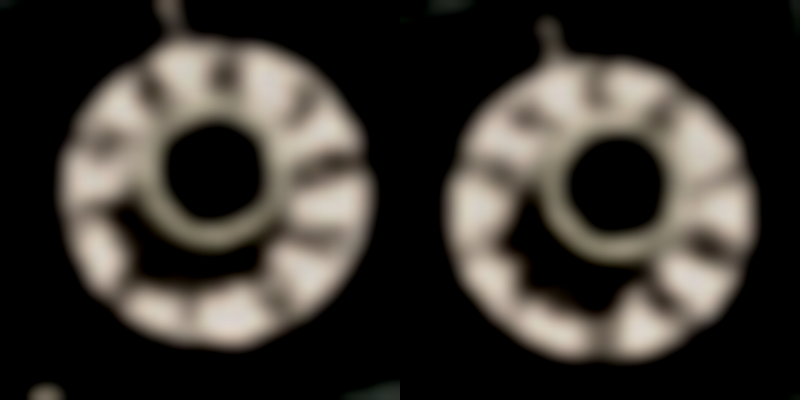

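```bash
cat > tm.py <<'E'
from polar import *
# forward model: render dial texture at high-res, sample per camera pixel w/ supersampling
S=0.00025; N=320
def tex(h,th,rd,tick,font,tw):
    T=np.full((N,N),1.0,np.float32)
    out=np.zeros((N,N),np.float32)
    for n in range(10):
        G=np.zeros((N,N),np.uint8)
        (w,hh),_=cv2.getTextSize(str(n),font,1,1)
        sc=h/S/hh; t=max(1,int(round(th/S)))
        (w,hh),_=cv2.getTextSize(str(n),font,sc,t)
        cv2.putText(G,str(n),(int(N/2-w/2),int(N/2-rd/S+hh/2)),font,sc,255,t,cv2.LINE_AA)
        if tick>0: cv2.line(G,(N//2,int(N/2-.0355/S)),(N//2,int(N/2-(.0355-tick)/S)),255,max(1,int(tw/S)),cv2.LINE_AA)
        M=cv2.getRotationMatrix2D((N/2,N/2),-36*n,1) # clockwise
        out=np.maximum(out,cv2.warpAffine(G,M,(N,N))/255.)
    return out
def observe(im,cam,cx,cy,yaw,rin,rout):
    q=proj(cam,[[cx,cy,.138]])[0]
    u0,v0=np.round(q).astype(int);R=24
    U,V=np.meshgrid(np.arange(u0-R,u0+R+1),np.arange(v0-R,v0+R+1))
    ss=[(i,j) for i in np.linspace(-.6,.6,5) for j in np.linspace(-.6,.6,5)]
    maps=[]
    for i,j in ss:
        uv=np.c_[(U+i).ravel(),(V+j).ravel()].astype(float)
        c=CAL[cam];p=cv2.undistortPoints(uv.reshape(-1,1,2),c["intrinsics"],c["dist"])[:,0]
        d=np.c_[p,np.ones(len(p))]@c["R"];o=-c["R"].T@c["t"]
        P=o+d*((.138-o[2])/d[:,2])[:,None]
        x,y=P[:,0]-cx,P[:,1]-cy
        a=np.cos(yaw)*x+np.sin(yaw)*y;b=-np.sin(yaw)*x+np.cos(yaw)*y
        maps.append((a,b))
    g=im[V,U].astype(float).mean(2).ravel()
    A=np.mean([m[0] for m in maps],0);B=np.mean([m[1] for m in maps],0);r=np.hypot(A,B)
    cw=np.degrees(np.arctan2(-B,A))
    return g,maps,r,cw
E
cat > run1.py <<'E'
from tm import *
import itertools
yaw=np.radians(13.6)
data=[]
for cam,ctr,sec in(("top",((.505,.0777),(.542,-.0738)),(-80,170)),("scene",((.510,.0735),(.5465,-.0775)),(-60,135))):
    im=np.load(f"im_{cam}.npy")
    for i,(x,y) in enumerate(ctr):
        g,maps,r,cw=observe(im,cam,x,y,yaw,0,0)
        k=(r>.022)&(r<.0335)&(cw>sec[0])&(cw<sec[1])
        data.append((cam,i,g[k],[(a[k],b[k]) for a,b in maps],r[k],cw[k]))
res=[]
for font in(cv2.FONT_HERSHEY_SIMPLEX,cv2.FONT_HERSHEY_DUPLEX):
  for h,th,rd,tick in itertools.product((.006,.008),(.001,.0015),(.026,.028),(0,.003,.005)):
    T=tex(h,th,rd,tick,font,.001)
    tot={}
    for (cam,i,g,maps,r,cw) in data:
        for n in range(10):
            best=-1
            for ph in ((17,12)[i]+np.arange(-6,7,2)):
                # number n sits at angle ph clockwise from index -> texture rotated
                t=np.radians(ph-36*n)  # cw rotation of the 0
                m=0
                for a,b in maps:
                    # undo rotation: cw angle reduce by t
                    a2=a*np.cos(t)-b*np.sin(t); b2=a*np.sin(t)+b*np.cos(t)
                    m=m+cv2.remap(T,(N/2-b2/S).astype(np.float32)[:,None],(N/2-a2/S).astype(np.float32)[:,None],cv2.INTER_LINEAR)[:,0]
                # regress g on [1,a,b,r,-m]
                X=np.c_[np.ones_like(r),maps[12][0],maps[12][1],r,r*r]
                rg=g-X@np.linalg.lstsq(X,g,rcond=None)[0]; rm=m-X@np.linalg.lstsq(X,m,rcond=None)[0]
                best=max(best,-np.corrcoef(rg,rm)[0,1])
            tot[cam,i,n]=best
    for i in(0,1):
        res.append((i,font,h,th,rd,tick,[round(tot["top",i,n],3) for n in range(10)],[round(tot["scene",i,n],3) for n in range(10)]))
for i in(0,1):
    rr=sorted([r for r in res if r[0]==i],key=lambda r:-max(np.array(r[6])+np.array(r[7])))
    for r in rr[:4]: print(*r[1:6],"\n  top",r[6],"\n  sc ",r[7],"argmax",np.argsort(-(np.array(r[6])+np.array(r[7])))[:3])
E
python3 run1.py
```

```text
0 0.008 0.0015 0.028 0.003 
  top [np.float64(0.819), np.float64(0.774), np.float64(0.782), np.float64(0.799), np.float64(0.799), np.float64(0.758), np.float64(0.876), np.float64(0.792), np.float64(0.788), np.float64(0.785)] 
  sc  [np.float64(0.692), np.float64(0.571), np.float64(0.652), np.float64(0.631), np.float64(0.581), np.float64(0.587), np.float64(0.761), np.float64(0.613), np.float64(0.591), np.float64(0.601)] argmax [6 0 2]
0 0.008 0.0015 0.028 0.005 
  top [np.float64(0.82), np.float64(0.775), np.float64(0.784), np.float64(0.8), np.float64(0.799), np.float64(0.758), np.float64(0.876), np.float64(0.792), np.float64(0.789), np.float64(0.786)] 
  sc  [np.float64(0.688), np.float64(0.574), np.float64(0.652), np.float64(0.627), np.float64(0.583), np.float64(0.589), np.float64(0.76), np.float64(0.61), np.float64(0.59), np.float64(0.603)] argmax [6 0 2]
0 0.008 0.0015 0.028 0 
  top [np.float64(0.809), np.float64(0.766), np.float64(0.771), np.float64(0.795), np.float64(0.792), np.float64(0.748), np.float64(0.871), np.float64(0.783), np.float64(0.782), np.float64(0.779)] 
  sc  [n
[... 1669 characters left out ...]
np.float64(0.752), np.float64(0.694), np.float64(0.793)] 
  sc  [np.float64(0.658), np.float64(0.704), np.float64(0.688), np.float64(0.704), np.float64(0.667), np.float64(0.772), np.float64(0.651), np.float64(0.651), np.float64(0.708), np.float64(0.742)] argmax [5 9 1]
0 0.008 0.0015 0.028 0 
  top [np.float64(0.74), np.float64(0.767), np.float64(0.748), np.float64(0.695), np.float64(0.703), np.float64(0.84), np.float64(0.724), np.float64(0.742), np.float64(0.679), np.float64(0.788)] 
  sc  [np.float64(0.649), np.float64(0.695), np.float64(0.687), np.float64(0.703), np.float64(0.662), np.float64(0.774), np.float64(0.642), np.float64(0.64), np.float64(0.702), np.float64(0.736)] argmax [5 9 1]
```

```bash
cat > run2.py <<'E'
from tm import *
from scipy.optimize import minimize
T=tex(.008,.0015,.028,.003,0,.001)
yy,xx=np.mgrid[:N,:N];rr=np.hypot(xx-N/2,yy-N/2)*S
T=(1-.5*T)*(rr<.036)
def fitdial(im,cam,x0,y0,zero_cw,yaw,sec):
    g,maps,r,cw=observe(im,cam,x0,y0,yaw,0,0)
    k=(r>.021)&(r<.044)&(cw>sec[0])&(cw<sec[1])&(g<255); g=np.minimum(g[k],225)
    maps=[(a[k],b[k]) for a,b in maps]
    def f(p):
        t=np.radians(p[2]);m=0
        for a,b in maps:
            a=a-p[0]/1e3;b=b-p[1]/1e3
            a2=a*np.cos(t)-b*np.sin(t); b2=a*np.sin(t)+b*np.cos(t)
            m=m+cv2.remap(T.astype(np.float32),(N/2-b2/S).astype(np.float32)[:,None],(N/2-a2/S).astype(np.float32)[:,None],cv2.INTER_LINEAR)[:,0]
        return -np.corrcoef(g,m)[0,1]
    best=min((minimize(f,[dx,dy,zero_cw],method="Nelder-Mead",options=dict(initial_simplex=[[dx,dy,zero_cw],[dx+2,dy,zero_cw],[dx,dy+2,zero_cw],[dx,dy,zero_cw+5]])) for dx in(-2,2) for dy in(-2,2)),key=lambda s:s.fun)
    p=best.x
    return x0+(np.cos(yaw)*p[0]-np.sin(yaw)*p[1])/1e3,y0+(np.sin(yaw)*p[0]+np.cos(yaw)*p[1])/1e3,p[2],-best.fun
if __name__=="__main__":
    yaw=np.radians(13.6)
    for cam,sec in(("top",(-80,170)),("scene",(-50,130))):
        im=np.load(f"im_{cam}.npy");c=[]
        for x,y,z,num in((.506,.0767,17-216,7),(.5425,-.0743,12-180,3)):
            if cam=="scene": x+=.004;y-=.004
            R=fitdial(im,cam,x,y,z,yaw,sec);c.append(R)
            print(cam,np.round(R,4),"target numeral cw angle",round(R[2]+36*num,1))
        print(" dist",round(np.hypot(c[0][0]-c[1][0],c[0][1]-c[1][1]),4),"yaw",np.degrees(np.arctan2(c[1][0]-c[0][0],c[0][1]-c[1][1])).round(2))
E
python3 run2.py
```

```text
top [ 5.058000e-01  7.760000e-02 -1.951041e+02  9.657000e-01] target numeral cw angle 56.9
top [ 5.428000e-01 -7.360000e-02 -1.633985e+02  9.630000e-01] target numeral cw angle -55.4
 dist 0.1556 yaw 13.73
scene [ 5.143000e-01  7.170000e-02 -1.966233e+02  8.772000e-01] target numeral cw angle 55.4
scene [ 5.497000e-01 -7.870000e-02 -1.622303e+02  8.975000e-01] target numeral cw angle -54.2
 dist 0.1546 yaw 13.22
```

```bash
python3 -m creep '[[[0.0854,0.0216,-0.0398,-0.004,0,0,0],[0.0854,0.0216,-0.0398,-0.004,0,0,0],[0.0854,0.0216,-0.0398,-0.004,0,0,0],[0.0854,0.0216,-0.0398,-0.004,0,0,0],[0.0854,0.0216,-0.0398,-0.004,0,0,0]]]' 20
python3 - <<'E'
from h import *
s=env.sense();print(s["joint_positions"].round(3),s["ee_rot"].round(3),s["eef_pos"].round(4))
from scipy.spatial.transform import Rotation as R
print(R.from_rotvec(s["ee_rot"]).as_matrix().round(4))
E
```

```text
time_s: 1.6
eef_pos: [0.2796, -0.3983, 0.2515]
ee_rot: [3.083, 0.604, 0.0]
ft_force: [2.0, 0.9, 0.5]
finger_gap: 0.0854
[ 0.867  0.276 -0.006  1.889  0.002  0.976 -0.324] [3.083 0.604 0.   ] [ 0.2796 -0.3983  0.2515]
[[ 9.261e-01  3.772e-01  4.000e-04]
 [ 3.772e-01 -9.261e-01 -3.000e-04]
 [ 2.000e-04  5.000e-04 -1.000e+00]]
```

```bash
python3 -m creep '[[[0.0854,0.0342,-0.0308,0,0,0,0],[0.0854,0.0342,-0.0308,0,0,0,0],[0.0854,0.0342,-0.0308,0,0,0,0],[0.0854,0.0342,-0.0308,0,0,0,0],[0.0854,0.0342,-0.0308,0,0,0,0]]]'
python3 -m creep '[[[0.0854,0.0342,-0.0308,0,0,0,0],[0.0854,0.0342,-0.0308,0,0,0,0],[0.0854,0.0342,-0.0308,0,0,0,0],[0.0854,0.0342,-0.0308,0,0,0,0],[0.0854,0.0342,-0.0308,0,0,0,0]]]'
python3 -m creep '[[[0.0854,0.0163,-0.0147,0.015,0,0,0],[0.0854,0.0163,-0.0147,0.015,0,0,0],[0.0854,0.0163,-0.0147,0.015,0,0,0],[0.0854,0,0,0,0,0,0],[0.0854,0,0,0,0,0,0]]]'
python3 - <<'E'
from h import *
s=env.sense();print(s["joint_positions"].round(3),s["ee_rot"].round(3),s["eef_pos"].round(4),s["ft_force"],s["ft_torque"])
for cam in("top","scene"):
    im,d=env.get_image(cam)
    p=proj(cam,[s["eef_pos"]])[0];print(cam,p)
    u,v=p.astype(int)
    c=im[v-50:v+51,u-70:u+71].copy()
    c=cv2.resize(c,None,fx=5,fy=5,interpolation=cv2.INTER_CUBIC);cv2.circle(c,(int((p[0]-u+70.5)*5),int((p[1]-v+50.5)*5)),4,(255,0,0),1)
    cv2.imwrite(f"pics/hov_{cam}.png",c[:,:,::-1])
E
```

```text
time_s: 2.1
eef_pos: [0.3804, -0.1913, 0.2517]
ee_rot: [3.082, 0.603, 0.001]
ft_force: [0.3, -0.2, -0.0]
finger_gap: 0.0859
time_s: 2.6
eef_pos: [0.4807, 0.0159, 0.2516]
ee_rot: [3.083, 0.603, 0.001]
ft_force: [0.3, -0.5, 0.6]
finger_gap: 0.0851
time_s: 3.1
eef_pos: [0.5086, 0.0735, 0.2061]
ee_rot: [3.083, 0.605, -0.001]
ft_force: [0.3, -0.1, 0.3]
finger_gap: 0.0851
[-0.033  0.373 -0.279  1.886  0.128  0.901 -1.557] [ 3.083e+00  6.050e-01 -1.000e-03] [0.5086 0.0735 0.2061] [ 0.25306364 -0.05229624  0.33321745] [-0.01339009 -0.0204721  -0.01977182]
top [271.22073991 222.80426528]
scene [273.66019768 181.96724738]
```

View pics/hov_top.png

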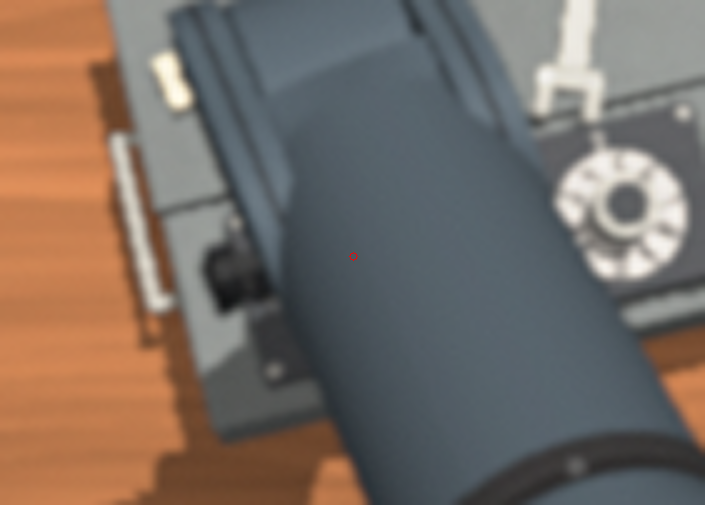

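View pics/hov_scene.png

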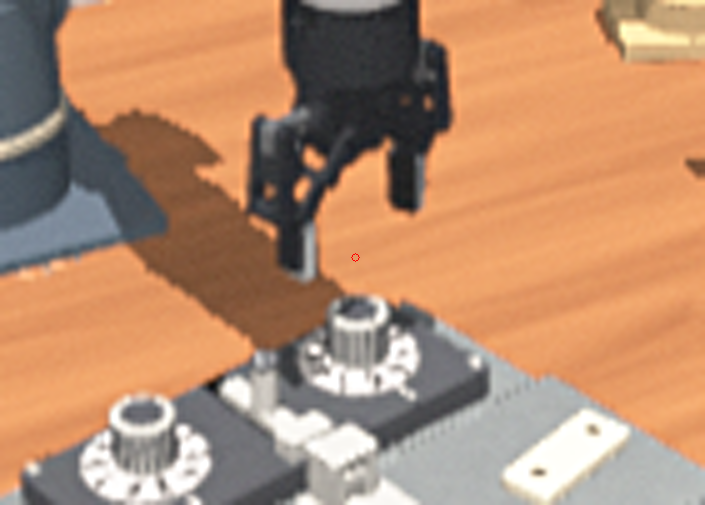

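Run:
```python
from h import *
print(ray("scene",(274.4,192.0),.170),proj("scene",[[.5086,.0735,.17],[.5058,.0776,.17],[.5143,.0717,.17]]))
r=env.silhouettes("left_grip","scene")
im,d=env.get_image("scene")
c=cv2.resize(im[180:216,255:300,::-1],None,fx=16,fy=16,interpolation=cv2.INTER_CUBIC)
for p,col in zip(proj("scene",[[.5086,.0735,.17],[.5058,.0776,.17],[.5143,.0717,.17]]),((0,0,255),(0,255,0),(255,0,0))):
    cv2.circle(c,(int((p[0]-255+.5)*16),int((p[1]-180+.5)*16)),5,col,-1)
cv2.imwrite("pics/knob.png",c)
```

```text
[0.50740663 0.07614134 0.17      ] [[273.77823845 192.43107434]
 [274.5963332  191.60419489]
 [274.10910138 193.54914088]]
```

View pics/knob.png

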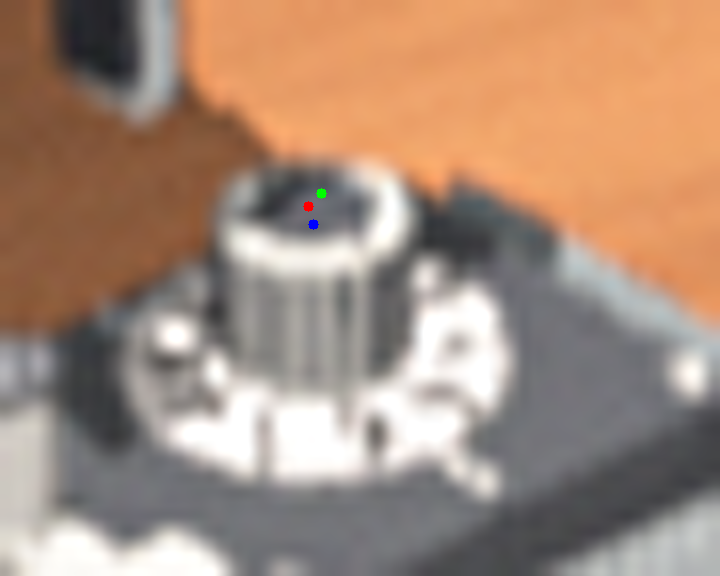

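```bash
python3 -m creep '[[[0.0854,-0.0003,-0.0014,0.015,0,0,0],[0.0854,-0.0003,-0.0013,0.015,0,0,0],[0.0854,0,0,0.015,0,0,0],[0.0854,0,0,0.012,0,0,0],[0.0854,0,0,0.006,0,0,0]]]'
python3 -m creep '[[[0.030,0,0,0,0,0,0],[0.030,0,0,0,0,0,0],[0.030,0,0,0,0,0,0],[0.03,0,0,0,0,0,0],[0.03,0,0,0,0,0,0]]]' 20
python3 - <<'E'
from h import *
s=env.sense();print(s["eef_pos"].round(4),s["ft_force"].round(2),s["ft_torque"].round(3),s["finger_gap"],s["ee_rot"].round(4))
E
```

```text
time_s: 3.8
eef_pos: [0.5069, 0.0751, 0.1427]
ee_rot: [3.083, 0.603, -0.001]
ft_force: [-1.2, 0.3, 0.8]
finger_gap: 0.0851
time_s: 4.3
eef_pos: [0.5072, 0.0768, 0.1442]
ee_rot: [-3.082, -0.605, -0.002]
ft_force: [-3.0, 2.4, 6.0]
finger_gap: 0.035
[0.5072 0.0768 0.1442] [-2.99  2.44  6.04] [0.735 0.635 0.006] 0.03504662788238453 [-3.0818e+00 -6.0490e-01 -1.6000e-03]
```

```bash
cat > st.py <<'E'
from h import *
from scipy.spatial.transform import Rotation as R
s=env.sense();m=R.from_rotvec(s["ee_rot"]).as_matrix()
print("t",round(s["time_s"],2),"pos",s["eef_pos"].round(4),"F",s["ft_force"].round(2),"T",s["ft_torque"].round(3),"gap",round(s["finger_gap"],4),"yaw",np.degrees(np.arctan2(m[1,0],m[0,0])).round(2),"j7",s["joint_positions"][6].round(3),"eff7",s["joint_efforts"][6].round(3))
E
python3 -m creep '[[[0.030,0,-0.0015,-0.0015,0,0,0],[0.030,0,0,0,0,0,0],[0.030,0,0,0,0,0,-0.03],[0.03,0,0,0,0,0,-0.05],[0.03,0,0,0,0,0,-0.05]]]'
python3 st.py
```

```text
time_s: 4.8
eef_pos: [0.507, 0.077, 0.1444]
ee_rot: [-3.036, -0.807, -0.001]
ft_force: [5.5, -0.2, -13.7]
finger_gap: 0.0349
t 4.8 pos [0.507  0.077  0.1444] F [  5.54  -0.15 -13.71] T [ 0.213 -1.047 -0.156] gap 0.0349 yaw 29.77 j7 -1.493 eff7 -0.758
```

```bash
python3 -m creep '[[[0.030,0.0003,0,0.001,0,0,-0.08],[0.030,0,0,0,0,0,-0.08],[0.030,0,0,0,0,0,-0.08],[0.03,0,0,0,0,0,-0.05],[0.03,0,0,0,0,0,-0.03]]]'
python3 st.py
```

```text
time_s: 5.3
eef_pos: [0.5069, 0.0772, 0.1442]
ee_rot: [2.869, 1.28, 0.0]
ft_force: [-1.0, -0.7, 1.6]
finger_gap: 0.035
t 5.3 pos [0.5069 0.0772 0.1442] F [-1.02 -0.7   1.61] T [ 0.17   0.31  -0.125] gap 0.035 yaw 48.08 j7 -1.233 eff7 -0.022
```

```bash
python3 -m creep '[[[0.030,0,0,0,0,0,-0.04],[0.030,0,0,0,0,0,-0.04],[0.030,0,0,0,0,0,-0.04],[0.03,0,0,0,0,0,-0.02],[0.03,0,0,0,0,0,0]]]'
python3 st.py
python3 - <<'E'
from run2 import *
im,d=env.get_image("scene");np.save("im_s2.npy",im)
yaw=np.radians(13.7)
o=[ortho(np.load(f),"scene",.509,.0745,.045,.138,400,yaw) for f in("im_scene.npy","im_s2.npy")]
cv2.imwrite("pics/o2.png",np.hstack(o)[:,:,::-1])
E
```

```text
time_s: 5.8
eef_pos: [0.5068, 0.0773, 0.1442]
ee_rot: [2.774, 1.475, 0.0]
ft_force: [-2.5, -0.3, 5.3]
finger_gap: 0.0353
t 5.8 pos [0.5068 0.0773 0.1442] F [-2.48 -0.31  5.31] T [0.087 0.67  0.036] gap 0.0353 yaw 55.99 j7 -1.121 eff7 0.304
```

View pics/o2.png

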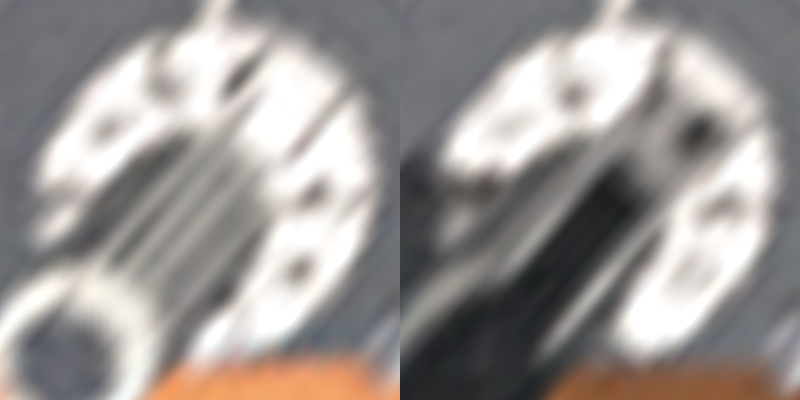

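```bash
python3 -m creep '[[[0.030,0,0,-0.0003,0,0,-0.006],[0.030,0,0,0,0,0,-0.006],[0.030,0,0,0,0,0,-0.006],[0.03,0,0,0,0,0,-0.006],[0.03,0,0,0,0,0,-0.006]]]'
python3 st.py
```

```text
time_s: 6.35
eef_pos: [0.5068, 0.0773, 0.1442]
ee_rot: [-2.751, -1.516, 0.0]
ft_force: [-3.3, 0.9, 6.0]
finger_gap: 0.0355
t 6.35 pos [0.5068 0.0773 0.1442] F [-3.29  0.89  6.02] T [ 0.208  0.738 -0.033] gap 0.0355 yaw 57.71 j7 -1.096 eff7 -0.003
```

```bash
python3 -m creep '[[[0.030,0,0,0,0,0,-0.006],[0.030,0,0,0,0,0,-0.006],[0.030,0,0,0,0,0,-0.006],[0.03,0,0,0,0,0,-0.006],[0.03,0,0,0,0,0,-0.006]]]'
python3 st.py
```

```text
time_s: 6.85
eef_pos: [0.5068, 0.0774, 0.1442]
ee_rot: [-2.728, -1.557, 0.0]
ft_force: [-3.2, 1.0, 5.9]
finger_gap: 0.0349
t 6.85 pos [0.5068 0.0774 0.1442] F [-3.21  1.03  5.93] T [ 0.29   0.755 -0.129] gap 0.0349 yaw 59.44 j7 -1.071 eff7 -0.016
```

```bash
python3 -m creep '[[[0.030,0,0,0,0,0,-0.006],[0.030,0,0,0,0,0,-0.006],[0.030,0,0,0,0,0,-0.006],[0.03,0,0,0,0,0,-0.006],[0.03,0,0,0,0,0,-0.006]]]'
python3 st.py
```

```text
time_s: 7.35
eef_pos: [0.5068, 0.0774, 0.1442]
ee_rot: [-2.705, -1.598, 0.0]
ft_force: [-2.8, 1.5, 6.0]
finger_gap: 0.0351
t 7.35 pos [0.5068 0.0774 0.1442] F [-2.79  1.52  5.97] T [ 0.206  0.742 -0.009] gap 0.0351 yaw 61.16 j7 -1.047 eff7 -0.034
```

```bash
python3 -m creep '[[[0.030,0,0,0,0,0,-0.006],[0.030,0,0,0,0,0,-0.006],[0.030,0,0,0,0,0,-0.006],[0.03,0,0,0,0,0,-0.006],[0.03,0,0,0,0,0,-0.006]]]'
python3 st.py
```

```text
time_s: 7.85
eef_pos: [0.5067, 0.0774, 0.1442]
ee_rot: [-2.68, -1.639, 0.0]
ft_force: [-2.9, 0.3, 5.1]
finger_gap: 0.035
t 7.85 pos [0.5067 0.0774 0.1442] F [-2.87  0.27  5.1 ] T [0.224 0.74  0.046] gap 0.035 yaw 62.88 j7 -1.022 eff7 -0.125
```

```bash
python3 -m creep '[[[0.030,0,0,0.0003,0,0,-0.004],[0.030,0,0,0,0,0,-0.004],[0.030,0,0,0,0,0,-0.004],[0.03,0,0,0,0,0,-0.004],[0.03,0,0,0,0,0,-0.004]]]'
python3 st.py
```

```text
time_s: 8.35
eef_pos: [0.5067, 0.0774, 0.1442]
ee_rot: [2.664, 1.665, -0.0]
ft_force: [-4.3, 0.9, 9.2]
finger_gap: 0.035
t 8.35 pos [0.5067 0.0774 0.1442] F [-4.3   0.87  9.17] T [ 0.166  1.04  -0.068] gap 0.035 yaw 64.01 j7 -1.007 eff7 0.03
```

```bash
python3 -m creep '[[[0.030,0,0,0,0,0,-0.004],[0.030,0,0,0,0,0,-0.004],[0.030,0,0,0,0,0,-0.004],[0.03,0,0,0,0,0,-0.004],[0.03,0,0,0,0,0,-0.004]]]'
python3 st.py
```

```text
time_s: 8.85
eef_pos: [0.5067, 0.0774, 0.1442]
ee_rot: [2.647, 1.691, -0.0]
ft_force: [-4.4, 0.0, 9.1]
finger_gap: 0.0349
t 8.85 pos [0.5067 0.0774 0.1442] F [-4.4   0.05  9.07] T [ 0.179  1.053 -0.188] gap 0.0349 yaw 65.15 j7 -0.99 eff7 0.056
```

```bash
python3 -m creep '[[[0.030,0.0002,0,-0.0006,0,0,-0.003],[0.030,0,0,0,0,0,-0.003],[0.030,0,0,0,0,0,-0.003],[0.03,0,0,0,0,0,-0.003],[0.03,0,0,0,0,0,-0.003]]]'
python3 st.py
```

```text
time_s: 9.35
eef_pos: [0.5066, 0.0774, 0.1443]
ee_rot: [-2.634, -1.711, 0.001]
ft_force: [-4.6, 1.2, 2.2]
finger_gap: 0.0357
t 9.35 pos [0.5066 0.0774 0.1443] F [-4.61  1.19  2.16] T [ 0.227  0.883 -0.11 ] gap 0.0357 yaw 66.01 j7 -0.978 eff7 0.073
```

```bash
python3 -m creep '[[[0.030,0,0,0,0,0,-0.003],[0.030,0,0,0,0,0,-0.003],[0.030,0,0,0,0,0,-0.003],[0.03,0,0,0,0,0,-0.003],[0.03,0,0,0,0,0,-0.003]]]'
python3 st.py
```

```text
time_s: 9.85
eef_pos: [0.5067, 0.0774, 0.1443]
ee_rot: [-2.621, -1.731, 0.001]
ft_force: [-4.7, 0.6, 1.0]
finger_gap: 0.0356
t 9.85 pos [0.5067 0.0774 0.1443] F [-4.66  0.56  1.03] T [ 0.301  1.136 -0.139] gap 0.0356 yaw 66.87 j7 -0.965 eff7 0.074
```

```bash
python3 -m creep '[[[0.030,0,0,0,0,0,-0.004],[0.030,0,0,0,0,0,-0.004],[0.030,0,0,0,0,0,-0.004],[0.03,0,0,0,0,0,-0.004],[0.03,0,0,0,0,0,-0.004]]]'
python3 st.py
```

```text
time_s: 10.35
eef_pos: [0.5067, 0.0774, 0.1442]
ee_rot: [-2.604, -1.757, 0.001]
ft_force: [-5.8, 0.8, 0.7]
finger_gap: 0.0351
t 10.35 pos [0.5067 0.0774 0.1442] F [-5.76  0.79  0.74] T [ 0.275  1.282 -0.113] gap 0.0351 yaw 68.02 j7 -0.949 eff7 0.057
```

```bash
python3 -m creep '[[[0.030,0,0,0,0,0,-0.004],[0.030,0,0,0,0,0,-0.004],[0.030,0,0,0,0,0,-0.004],[0.03,0,0,0,0,0,-0.004],[0.03,0,0,0,0,0,-0.004]]]'
python3 st.py
```

```text
time_s: 10.85
eef_pos: [0.5066, 0.0774, 0.1442]
ee_rot: [-2.586, -1.783, 0.001]
ft_force: [-5.1, 0.0, 1.7]
finger_gap: 0.0354
t 10.85 pos [0.5066 0.0774 0.1442] F [-5.09  0.01  1.7 ] T [ 0.256  1.232 -0.068] gap 0.0354 yaw 69.17 j7 -0.933 eff7 0.057
```

```bash
python3 -m creep '[[[0.030,0,-0.0004,0,0,0,-0.004],[0.030,0,0,0,0,0,-0.004],[0.030,0,0,0,0,0,-0.004],[0.03,0,0,0,0,0,-0.004],[0.03,0,0,0,0,0,-0.004]]]'
python3 st.py
```

```text
time_s: 11.35
eef_pos: [0.5066, 0.0775, 0.1443]
ee_rot: [-2.569, -1.809, 0.0]
ft_force: [-2.8, -0.9, -1.8]
finger_gap: 0.0352
t 11.35 pos [0.5066 0.0775 0.1443] F [-2.82 -0.92 -1.79] T [ 0.016  0.911 -0.104] gap 0.0352 yaw 70.3 j7 -0.917 eff7 0.055
```

```bash
python3 -m creep '[[[0.030,0,0,0,0,0,-0.004],[0.030,0,0,0,0,0,-0.004],[0.030,0,0,0,0,0,-0.004],[0.03,0,0,0,0,0,-0.004],[0.03,0,0,0,0,0,-0.004]]]'
python3 st.py
```

```text
time_s: 11.85
eef_pos: [0.5065, 0.0775, 0.1443]
ee_rot: [-2.55, -1.834, 0.0]
ft_force: [-2.6, -0.4, -4.5]
finger_gap: 0.0354
t 11.85 pos [0.5065 0.0775 0.1443] F [-2.63 -0.45 -4.47] T [-0.077  0.734 -0.122] gap 0.0354 yaw 71.45 j7 -0.9 eff7 0.063
```

```bash
python3 -m creep '[[[0.030,0,0,0.0003,0,0,-0.004],[0.030,0,0,0,0,0,-0.004],[0.030,0,0,0,0,0,-0.004],[0.03,0,0,0,0,0,-0.004],[0.03,0,0,0,0,0,-0.004]]]'
python3 st.py
```

```text
time_s: 12.35
eef_pos: [0.5066, 0.0775, 0.1443]
ee_rot: [2.532, 1.86, -0.0]
ft_force: [-4.4, -2.0, 2.9]
finger_gap: 0.0353
t 12.35 pos [0.5066 0.0775 0.1443] F [-4.37 -2.02  2.88] T [-0.3    1.252 -0.183] gap 0.0353 yaw 72.59 j7 -0.885 eff7 0.118
```

```bash
python3 -m creep '[[[0.030,0,0,0,0,0,-0.004],[0.030,0,0,0,0,0,-0.004],[0.030,0,0,0,0,0,-0.004],[0.03,0,0,0,0,0,-0.004],[0.03,0,0,0,0,0,-0.004]]]'
python3 st.py
```

```text
time_s: 12.85
eef_pos: [0.5065, 0.0775, 0.1442]
ee_rot: [2.513, 1.885, -0.0]
ft_force: [-5.0, -0.3, 1.9]
finger_gap: 0.0352
t 12.85 pos [0.5065 0.0775 0.1442] F [-4.99 -0.27  1.85] T [-0.269  1.207 -0.275] gap 0.0352 yaw 73.73 j7 -0.868 eff7 0.185
```

```bash
python3 -m creep '[[[0.030,0,0,0,0,0,-0.004],[0.030,0,0,0,0,0,-0.004],[0.030,0,0,0,0,0,-0.004],[0.03,0,0,0,0,0,-0.004],[0.03,0,0,0,0,0,-0.004]]]'
python3 st.py
```

```text
time_s: 13.35
eef_pos: [0.5065, 0.0775, 0.1443]
ee_rot: [2.495, 1.91, -0.0]
ft_force: [-6.1, -0.8, 2.8]
finger_gap: 0.0352
t 13.35 pos [0.5065 0.0775 0.1443] F [-6.12 -0.79  2.8 ] T [-0.18   1.27  -0.311] gap 0.0352 yaw 74.87 j7 -0.852 eff7 0.258
```

```bash
python3 -m creep '[[[0.030,0,0,0,0,0,0.01],[0.030,0,0,0,0,0,0.015],[0.030,0,0,0,0,0,0.015],[0.03,0,0,0,0,0,0.015],[0.03,0,0,0,0,0,0.015]]]'
python3 st.py
```

```text
time_s: 13.85
eef_pos: [0.5066, 0.0775, 0.1443]
ee_rot: [2.559, 1.821, -0.0]
ft_force: [-4.1, -2.1, 2.4]
finger_gap: 0.0354
t 13.85 pos [0.5066 0.0775 0.1443] F [-4.07 -2.09  2.39] T [-0.324  1.17   0.135] gap 0.0354 yaw 70.87 j7 -0.909 eff7 0.138
```

```bash
python3 -m creep '[[[0.030,0,0,0,0,0,0.008],[0.030,0,0,0,0,0,0.008],[0.030,0,0,0,0,0,0.008],[0.03,0,0,0,0,0,0.008],[0.03,0,0,0,0,0,0.008]]]'
python3 st.py
```

```text
time_s: 14.35
eef_pos: [0.5066, 0.0775, 0.1442]
ee_rot: [2.595, 1.77, -0.0]
ft_force: [-4.8, -1.6, 2.2]
finger_gap: 0.0351
t 14.35 pos [0.5066 0.0775 0.1442] F [-4.83 -1.6   2.25] T [-0.293  1.176  0.111] gap 0.0351 yaw 68.59 j7 -0.942 eff7 0.005
```

```bash
python3 -m creep '[[[0.030,0,0,0,0,0,0.006],[0.030,0,0,0,0,0,0.006],[0.030,0,0,0,0,0,0.006],[0.03,0,0,0,0,0,0.006],[0.03,0,0,0,0,0,0.006]]]'
python3 st.py
```

```text
time_s: 14.85
eef_pos: [0.5067, 0.0775, 0.1443]
ee_rot: [2.621, 1.731, 0.0]
ft_force: [-4.2, -2.2, 2.5]
finger_gap: 0.0351
t 14.85 pos [0.5067 0.0775 0.1443] F [-4.19 -2.22  2.54] T [-0.27   1.127  0.159] gap 0.0351 yaw 66.87 j7 -0.966 eff7 -0.013
```

```bash
python3 -m creep '[[[0.030,0,0,0,0,0,0.004],[0.030,0,0,0,0,0,0.004],[0.030,0,0,0,0,0,0.004],[0.03,0,0,0,0,0,0.004],[0.03,0,0,0,0,0,0.004]]]'
python3 st.py
```

```text
time_s: 15.35
eef_pos: [0.5067, 0.0775, 0.1443]
ee_rot: [2.639, 1.704, 0.0]
ft_force: [-4.3, -2.1, 1.9]
finger_gap: 0.0352
t 15.35 pos [0.5067 0.0775 0.1443] F [-4.28 -2.15  1.93] T [-0.344  1.183  0.107] gap 0.0352 yaw 65.72 j7 -0.983 eff7 -0.045
```

```bash
python3 -m creep '[[[0.030,0,0,0,0,0,0.004],[0.030,0,0,0,0,0,0.004],[0.030,0,0,0,0,0,0.004],[0.03,0,0,0,0,0,0.004],[0.03,0,0,0,0,0,0.004]]]'
python3 st.py
```

```text
time_s: 15.85
eef_pos: [0.5067, 0.0775, 0.1442]
ee_rot: [2.656, 1.678, 0.0]
ft_force: [-4.2, -2.2, 2.2]
finger_gap: 0.0351
t 15.85 pos [0.5067 0.0775 0.1442] F [-4.18 -2.15  2.16] T [-0.351  1.177  0.163] gap 0.0351 yaw 64.57 j7 -0.999 eff7 -0.051
```

```bash
python3 -m creep '[[[0.030,0,0,0,0,0,0.004],[0.030,0,0,0,0,0,0.004],[0.030,0,0,0,0,0,0.004],[0.03,0,0,0,0,0,0.004],[0.03,0,0,0,0,0,0.004]]]'
python3 st.py
```

```text
time_s: 16.35
eef_pos: [0.5067, 0.0774, 0.1442]
ee_rot: [2.672, 1.651, 0.0]
ft_force: [-5.1, -2.1, 2.9]
finger_gap: 0.0351
t 16.35 pos [0.5067 0.0774 0.1442] F [-5.06 -2.08  2.94] T [-0.41   1.165  0.175] gap 0.0351 yaw 63.42 j7 -1.015 eff7 -0.098
```

```bash
python3 -m creep '[[[0.030,0,0,0,0,0,0.004],[0.030,0,0,0,0,0,0.004],[0.030,0,0,0,0,0,0.004],[0.03,0,0,0,0,0,0.004],[0.03,0,0,0,0,0,0.004]]]'
python3 st.py
```

```text
time_s: 16.85
eef_pos: [0.5068, 0.0775, 0.1442]
ee_rot: [2.689, 1.624, 0.0]
ft_force: [-4.9, -2.6, 3.2]
finger_gap: 0.0347
t 16.85 pos [0.5068 0.0775 0.1442] F [-4.94 -2.58  3.16] T [-0.483  1.086  0.219] gap 0.0347 yaw 62.28 j7 -1.032 eff7 -0.16
```

```bash
python3 -m creep '[[[0.030,0,0,0,0,0,0.004],[0.030,0,0,0,0,0,0.004],[0.030,0,0,0,0,0,0.004],[0.03,0,0,0,0,0,0.004],[0.03,0,0,0,0,0,0.004]]]'
python3 st.py
python3 - <<'E'
from h import *
im,d=env.get_image("scene");np.save("im_s3.npy",im)
o=[ortho(np.load(f),"scene",.509,.0745,.045,.138,400,np.radians(13.7)) for f in("im_s2.npy","im_s3.npy")]
cv2.imwrite("pics/o3.png",np.hstack(o)[:,:,::-1])
E
```

```text
time_s: 17.35
eef_pos: [0.5068, 0.0774, 0.1443]
ee_rot: [2.705, 1.597, 0.0]
ft_force: [-4.8, -2.8, 3.6]
finger_gap: 0.0354
t 17.35 pos [0.5068 0.0774 0.1443] F [-4.84 -2.81  3.65] T [-0.5    1.065  0.308] gap 0.0354 yaw 61.14 j7 -1.048 eff7 -0.246
```

View pics/o3.png

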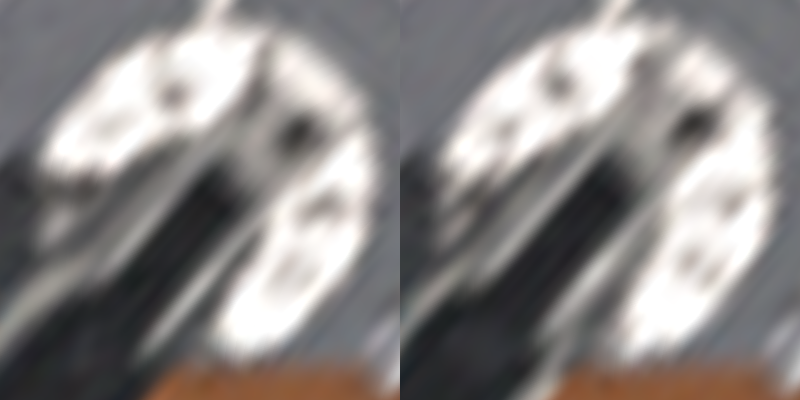

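```bash
python3 -m creep '[[[0.030,0,0,0,0,0,-0.03],[0.030,0,0,0,0,0,-0.04],[0.030,0,0,0,0,0,-0.04],[0.03,0,0,0,0,0,0],[0.0854,0,0,0,0,0,0]]]'
python3 st.py
python3 -m creep '[[[0.0854,0,0,0,0,0,0],[0.0854,0,0,0,0,0,0],[0.0854,0,0,-0.01,0,0,0],[0.0854,0,0,-0.03,0,0,0],[0.0854,0,0,-0.03,0,0,0]]]'
python3 st.py
```

```text
time_s: 17.9
eef_pos: [0.5077, 0.078, 0.1444]
ee_rot: [2.613, 1.743, 0.004]
ft_force: [-0.5, 0.1, 0.2]
finger_gap: 0.0486
t 17.9 pos [0.5077 0.078  0.1444] F [-0.53  0.15  0.16] T [-0.003  0.006 -0.019] gap 0.0486 yaw 67.42 j7 -0.958 eff7 0.068
time_s: 18.4
eef_pos: [0.5064, 0.0778, 0.2153]
ee_rot: [-2.612, -1.744, 0.001]
ft_force: [1.4, -0.3, 0.0]
finger_gap: 0.0853
t 18.4 pos [0.5064 0.0778 0.2153] F [ 1.38 -0.31  0.02] T [-0.023 -0.07  -0.015] gap 0.0853 yaw 67.45 j7 -0.889 eff7 -0.565
```

```bash
python3 -m creep '[[[0.0854,-0.0315,0.0231,0,0,0,0],[0.0854,-0.0315,0.0231,0,0,0,0],[0.0854,-0.0315,0.0232,0,0,0,0],[0.0854,-0.0316,0.0232,0,0,0,0],[0.0854,0,0,0,0,0,0]]]'
python3 st.py
python3 - <<'E'
from h import *
s=env.sense();im,d=env.get_image("scene")
P=np.array([[.5435,-.0741,.17],s["eef_pos"]]);q=proj("scene",P)
c=cv2.resize(im[165:245,190:290,::-1],None,fx=7,fy=7,interpolation=cv2.INTER_CUBIC)
for p,col in zip(q,((0,0,255),(0,255,0))): cv2.circle(c,(int((p[0]-190+.5)*7),int((p[1]-165+.5)*7)),4,col,-1)
cv2.imwrite("pics/r1.png",c)
E
```

```text
time_s: 18.9
eef_pos: [0.5446, -0.0809, 0.2144]
ee_rot: [2.618, 1.732, -0.001]
ft_force: [0.2, 0.5, 0.4]
finger_gap: 0.0853
t 18.9 pos [ 0.5446 -0.0809  0.2144] F [0.17 0.49 0.44] T [ 0.025  0.015 -0.01 ] gap 0.0853 yaw 66.96 j7 -0.588 eff7 1.154
```

View pics/r1.png

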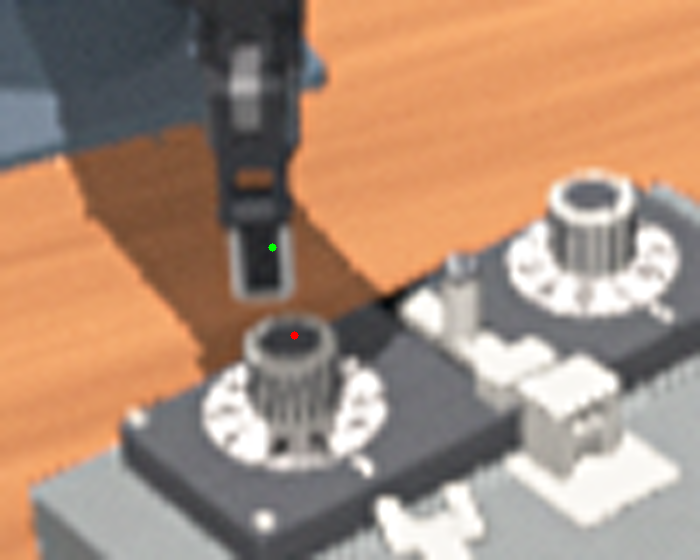

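```bash
python3 st.py; python3 -m creep '[[[0.0854,0,0,0.01,0,0,0],[0.0854,0,0,0.01,0,0,0],[0.0854,0,0,0.005,0,0,0],[0.0854,0,0,0,0,0,0],[0.0854,0,0,0,0,0,0]]]'
python3 st.py
```

```text
t 18.95 pos [ 0.5441 -0.0774  0.2145] F [-0.5  0.1  0.1] T [0.044 0.004 0.038] gap 0.0851 yaw 67.13 j7 -0.59 eff7 0.456
time_s: 19.45
eef_pos: [0.5437, -0.0738, 0.189]
ee_rot: [-2.612, -1.745, 0.0]
ft_force: [0.9, -0.2, 0.0]
finger_gap: 0.0851
t 19.45 pos [ 0.5437 -0.0738  0.189 ] F [ 0.95 -0.2   0.04] T [-0.015 -0.038 -0.021] gap 0.0851 yaw 67.49 j7 -0.61 eff7 -0.018
```

```bash
python3 -m creep '[[[0.0854,0,0,0.014,0,0,0],[0.0854,0,0,0.014,0,0,0],[0.0854,0,0,0.0115,0,0,0],[0.0854,0,0,0.005,0,0,0],[0.0854,0,0,0,0,0,0]]]'
python3 st.py
python3 -m creep '[[[0.030,0,0,0,0,0,0],[0.030,0,0,0,0,0,0],[0.030,0,0,0,0,0,0],[0.03,0,0,0,0,0,0],[0.03,0,0,0,0,0,0]]]' 20
python3 st.py
```

```text
time_s: 19.95
eef_pos: [0.5435, -0.0743, 0.1441]
ee_rot: [-2.613, -1.744, 0.001]
ft_force: [-0.6, 0.2, 0.0]
finger_gap: 0.0851
t 19.95 pos [ 0.5435 -0.0743  0.1441] F [-0.56  0.22  0.01] T [0.036 0.003 0.007] gap 0.0851 yaw 67.44 j7 -0.646 eff7 -0.097
time_s: 20.45
eef_pos: [0.5434, -0.0742, 0.1451]
ee_rot: [-2.613, -1.744, 0.0]
ft_force: [-3.1, 1.9, 4.9]
finger_gap: 0.0352
t 20.45 pos [ 0.5434 -0.0742  0.1451] F [-3.12  1.92  4.9 ] T [ 0.124  0.579 -0.002] gap 0.0352 yaw 67.43 j7 -0.646 eff7 0.026
```

```bash
python3 -m creep '[[[0.030,0,0,0,0,0,0.04],[0.030,0,0,0,0,0,0.07],[0.030,0,0,0,0,0,0.08],[0.03,0,0,0,0,0,0.07],[0.03,0,0,0,0,0,0.03]]]'
python3 st.py
python3 -m creep '[[[0.030,0,0,0,0,0,0.06],[0.030,0,0,0,0,0,0.07],[0.030,0,0,0,0,0,0.06],[0.03,0,0,0,0,0,0.04],[0.03,0,0,0,0,0,0.02]]]'
python3 st.py
```

```text
time_s: 20.95
eef_pos: [0.5437, -0.0744, 0.1451]
ee_rot: [2.839, 1.345, 0.0]
ft_force: [-2.5, -0.1, 6.1]
finger_gap: 0.0351
t 20.95 pos [ 0.5437 -0.0744  0.1451] F [-2.47 -0.13  6.1 ] T [-0.006  0.524  0.129] gap 0.0351 yaw 50.7 j7 -0.885 eff7 -0.245
time_s: 21.45
eef_pos: [0.5438, -0.0746, 0.1451]
ee_rot: [2.983, 0.982, 0.001]
ft_force: [-2.4, -1.4, 5.8]
finger_gap: 0.0354
t 21.45 pos [ 0.5438 -0.0746  0.1451] F [-2.38 -1.45  5.81] T [-0.151  0.46   0.159] gap 0.0354 yaw 36.45 j7 -1.088 eff7 -0.085
```

```bash
python3 -m creep '[[[0.030,0,0,0,0,0,0.006],[0.030,0,0,0,0,0,0.006],[0.030,0,0,0,0,0,0.006],[0.03,0,0,0,0,0,0.006],[0.03,0,0,0,0,0,0.006]]]'
python3 st.py
```

```text
time_s: 21.95
eef_pos: [0.5439, -0.0746, 0.1451]
ee_rot: [2.997, 0.94, 0.001]
ft_force: [-1.5, -0.3, 5.6]
finger_gap: 0.0352
t 21.95 pos [ 0.5439 -0.0746  0.1451] F [-1.52 -0.35  5.57] T [-0.129  0.396  0.186] gap 0.0352 yaw 34.81 j7 -1.111 eff7 -0.021
```

```bash
python3 -m creep '[[[0.030,0,0,0,0,0,0.006],[0.030,0,0,0,0,0,0.006],[0.030,0,0,0,0,0,0.006],[0.03,0,0,0,0,0,0.006],[0.03,0,0,0,0,0,0.006]]]'
python3 st.py
```

```text
time_s: 22.45
eef_pos: [0.5439, -0.0746, 0.1451]
ee_rot: [3.011, 0.894, 0.001]
ft_force: [-1.8, -0.9, 6.2]
finger_gap: 0.0357
t 22.45 pos [ 0.5439 -0.0746  0.1451] F [-1.81 -0.92  6.17] T [-0.021  0.373  0.146] gap 0.0357 yaw 33.09 j7 -1.135 eff7 -0.022
```

```bash
python3 -m creep '[[[0.030,0,0,0,0,0,0.006],[0.030,0,0,0,0,0,0.006],[0.030,0,0,0,0,0,0.006],[0.03,0,0,0,0,0,0.006],[0.03,0,0,0,0,0,0.006]]]'
python3 st.py
```

```text
time_s: 22.95
eef_pos: [0.5439, -0.0746, 0.1451]
ee_rot: [3.024, 0.849, 0.001]
ft_force: [-1.6, -1.0, 5.8]
finger_gap: 0.0352
t 22.95 pos [ 0.5439 -0.0746  0.1451] F [-1.61 -1.    5.79] T [-0.17   0.389  0.118] gap 0.0352 yaw 31.37 j7 -1.16 eff7 -0.023
```

```bash
python3 -m creep '[[[0.030,0,0,0,0,0,0.006],[0.030,0,0,0,0,0,0.006],[0.030,0,0,0,0,0,0.006],[0.03,0,0,0,0,0,0.006],[0.03,0,0,0,0,0,0.006]]]'
python3 st.py
```

```text
time_s: 23.45
eef_pos: [0.5439, -0.0747, 0.1451]
ee_rot: [3.036, 0.804, 0.001]
ft_force: [-1.8, -0.3, 5.7]
finger_gap: 0.0351
t 23.45 pos [ 0.5439 -0.0747  0.1451] F [-1.79 -0.32  5.66] T [-0.178  0.386  0.1  ] gap 0.0351 yaw 29.65 j7 -1.184 eff7 -0.022
```

Clean baseline, with joint 7 effort at about -0.022. I'll keep turning.

```bash
python3 -m creep '[[[0.030,0,0,0,0,0,0.006],[0.030,0,0,0,0,0,0.006],[0.030,0,0,0,0,0,0.006],[0.03,0,0,0,0,0,0.006],[0.03,0,0,0,0,0,0.006]]]'
python3 st.py
```

```text
time_s: 23.95
eef_pos: [0.5439, -0.0747, 0.1451]
ee_rot: [3.048, 0.758, 0.001]
ft_force: [-1.8, -0.3, 5.2]
finger_gap: 0.0355
t 23.95 pos [ 0.5439 -0.0747  0.1451] F [-1.77 -0.33  5.15] T [-0.187  0.314  0.088] gap 0.0355 yaw 27.93 j7 -1.209 eff7 -0.022
```

```bash
python3 -m creep '[[[0.030,0,0,0,0,0,0.006],[0.030,0,0,0,0,0,0.006],[0.030,0,0,0,0,0,0.006],[0.03,0,0,0,0,0,0.006],[0.03,0,0,0,0,0,0.006]]]'
python3 st.py
```

```text
time_s: 24.45
eef_pos: [0.5439, -0.0747, 0.1451]
ee_rot: [3.059, 0.712, 0.001]
ft_force: [-2.2, -1.3, 5.0]
finger_gap: 0.0355
t 24.45 pos [ 0.5439 -0.0747  0.1451] F [-2.24 -1.31  5.01] T [-0.219  0.352  0.129] gap 0.0355 yaw 26.2 j7 -1.233 eff7 -0.024
```

```bash
python3 -m creep '[[[0.030,0,0,0,0,0,0.006],[0.030,0,0,0,0,0,0.006],[0.030,0,0,0,0,0,0.006],[0.03,0,0,0,0,0,0.006],[0.03,0,0,0,0,0,0.006]]]'
python3 st.py
```

```text
time_s: 24.95
eef_pos: [0.5439, -0.0747, 0.1451]
ee_rot: [3.07, 0.666, 0.001]
ft_force: [-1.3, -1.0, 6.3]
finger_gap: 0.0353
t 24.95 pos [ 0.5439 -0.0747  0.1451] F [-1.29 -1.01  6.25] T [-0.221  0.293  0.116] gap 0.0353 yaw 24.48 j7 -1.257 eff7 -0.024
```

```bash
python3 -m creep '[[[0.030,0,0,0,0,0,0.006],[0.030,0,0,0,0,0,0.006],[0.030,0,0,0,0,0,0.006],[0.03,0,0,0,0,0,0.006],[0.03,0,0,0,0,0,0.006]]]'
python3 st.py
```

```text
time_s: 25.45
eef_pos: [0.544, -0.0748, 0.1451]
ee_rot: [3.079, 0.62, 0.001]
ft_force: [-1.1, -1.7, 5.0]
finger_gap: 0.0353
t 25.45 pos [ 0.544  -0.0748  0.1451] F [-1.07 -1.65  4.97] T [-0.204  0.288  0.134] gap 0.0353 yaw 22.77 j7 -1.282 eff7 -0.023
```

```bash
python3 -m creep '[[[0.030,0,0,0,0,0,0.006],[0.030,0,0,0,0,0,0.006],[0.030,0,0,0,0,0,0.006],[0.03,0,0,0,0,0,0.006],[0.03,0,0,0,0,0,0.006]]]'
python3 st.py
```

```text
time_s: 25.95
eef_pos: [0.544, -0.0748, 0.1451]
ee_rot: [3.088, 0.574, 0.001]
ft_force: [-1.3, -0.9, 5.9]
finger_gap: 0.0354
t 25.95 pos [ 0.544  -0.0748  0.1451] F [-1.35 -0.92  5.89] T [-0.284  0.33   0.125] gap 0.0354 yaw 21.04 j7 -1.306 eff7 -0.021
```

```bash
python3 -m creep '[[[0.030,0,0,0,0,0,0.006],[0.030,0,0,0,0,0,0.006],[0.030,0,0,0,0,0,0.006],[0.03,0,0,0,0,0,0.006],[0.03,0,0,0,0,0,0.006]]]'
python3 st.py
```

```text
time_s: 26.45
eef_pos: [0.544, -0.0748, 0.1451]
ee_rot: [3.096, 0.527, 0.001]
ft_force: [-0.8, -1.4, 5.6]
finger_gap: 0.0351
t 26.45 pos [ 0.544  -0.0748  0.1451] F [-0.77 -1.38  5.61] T [-0.293  0.306  0.13 ] gap 0.0351 yaw 19.33 j7 -1.331 eff7 -0.022
```

```bash
python3 -m creep '[[[0.030,0,0,0,0,0,0.006],[0.030,0,0,0,0,0,0.006],[0.030,0,0,0,0,0,0.006],[0.03,0,0,0,0,0,0.006],[0.03,0,0,0,0,0,0.006]]]'
python3 st.py
```

```text
time_s: 26.95
eef_pos: [0.544, -0.0749, 0.1451]
ee_rot: [3.104, 0.481, 0.001]
ft_force: [-0.8, -1.6, 6.2]
finger_gap: 0.0355
t 26.95 pos [ 0.544  -0.0749  0.1451] F [-0.84 -1.63  6.21] T [-0.237  0.268  0.168] gap 0.0355 yaw 17.61 j7 -1.355 eff7 -0.023
```

```bash
python3 -m creep '[[[0.030,0,0,0,0,0,0.006],[0.030,0,0,0,0,0,0.006],[0.030,0,0,0,0,0,0.006],[0.03,0,0,0,0,0,0.006],[0.03,0,0,0,0,0,0.006]]]'
python3 st.py
```

```text
time_s: 27.45
eef_pos: [0.544, -0.0749, 0.1451]
ee_rot: [3.111, 0.434, 0.001]
ft_force: [-1.7, -1.8, 4.5]
finger_gap: 0.0354
t 27.45 pos [ 0.544  -0.0749  0.1451] F [-1.71 -1.75  4.5 ] T [-0.307  0.242  0.132] gap 0.0354 yaw 15.88 j7 -1.379 eff7 -0.021
```

```bash
python3 -m creep '[[[0.030,0,0,0,0,0,0.006],[0.030,0,0,0,0,0,0.006],[0.030,0,0,0,0,0,0.006],[0.03,0,0,0,0,0,0.006],[0.03,0,0,0,0,0,0.006]]]'
python3 st.py
python3 - <<'E'
from h import *
im,d=env.get_image("scene");np.save("im_s4.npy",im)
o=[ortho(np.load(f),"scene",.546,-.077,.045,.138,400,np.radians(13.7)) for f in("im_scene.npy","im_s4.npy")]
cv2.imwrite("pics/o4.png",np.hstack(o)[:,:,::-1])
E
```

```text
time_s: 27.95
eef_pos: [0.544, -0.0749, 0.1451]
ee_rot: [3.117, 0.387, 0.001]
ft_force: [-0.7, -2.0, 5.4]
finger_gap: 0.0353
t 27.95 pos [ 0.544  -0.0749  0.1451] F [-0.69 -1.96  5.42] T [-0.329  0.227  0.096] gap 0.0353 yaw 14.17 j7 -1.404 eff7 -0.018
```

View pics/o4.png

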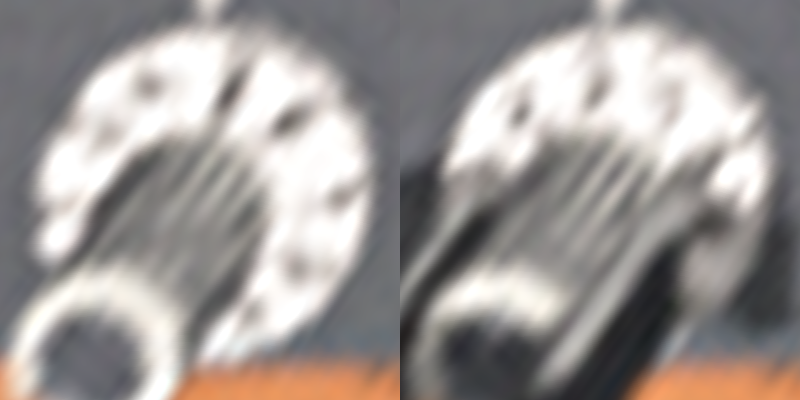

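```bash
python3 -m creep '[[[0.030,0,0,0,0,0,0.006],[0.030,0,0,0,0,0,0.006],[0.030,0,0,0,0,0,0.006],[0.03,0,0,0,0,0,0.006],[0.03,0,0,0,0,0,0.006]]]'
python3 st.py
```

```text
time_s: 28.5
eef_pos: [0.544, -0.075, 0.1451]
ee_rot: [3.122, 0.34, 0.001]
ft_force: [-1.0, -2.0, 5.5]
finger_gap: 0.0354
t 28.5 pos [ 0.544  -0.075   0.1451] F [-0.99 -2.03  5.53] T [-0.374  0.241  0.093] gap 0.0354 yaw 12.44 j7 -1.428 eff7 -0.016
```

```bash
python3 -m creep '[[[0.030,0,0,0,0,0,0.006],[0.030,0,0,0,0,0,0.006],[0.030,0,0,0,0,0,0.006],[0.03,0,0,0,0,0,0.006],[0.03,0,0,0,0,0,0.006]]]'
python3 st.py
```

```text
time_s: 29.0
eef_pos: [0.544, -0.075, 0.1451]
ee_rot: [3.127, 0.293, 0.001]
ft_force: [-0.9, -1.8, 4.9]
finger_gap: 0.0352
t 29.0 pos [ 0.544  -0.075   0.1451] F [-0.89 -1.76  4.92] T [-0.353  0.214  0.111] gap 0.0352 yaw 10.72 j7 -1.452 eff7 -0.012
```

```bash
python3 -m creep '[[[0.030,0,0,0,0,0,0.006],[0.030,0,0,0,0,0,0.006],[0.030,0,0,0,0,0,0.006],[0.03,0,0,0,0,0,0.006],[0.03,0,0,0,0,0,0.006]]]'
python3 st.py
```

```text
time_s: 29.5
eef_pos: [0.544, -0.075, 0.1451]
ee_rot: [3.131, 0.246, 0.001]
ft_force: [-1.8, -1.1, 4.7]
finger_gap: 0.0353
t 29.5 pos [ 0.544  -0.075   0.1451] F [-1.78 -1.05  4.73] T [-0.398  0.27   0.17 ] gap 0.0353 yaw 9.0 j7 -1.477 eff7 -0.002
```

```bash
python3 -m creep '[[[0.030,0,0,0,0,0,0.006],[0.030,0,0,0,0,0,0.006],[0.030,0,0,0,0,0,0.006],[0.03,0,0,0,0,0,0.006],[0.03,0,0,0,0,0,0.006]]]'
python3 st.py
```

```text
time_s: 30.0
eef_pos: [0.544, -0.0751, 0.1451]
ee_rot: [3.134, 0.199, 0.001]
ft_force: [-1.2, -1.8, 5.4]
finger_gap: 0.035
t 30.0 pos [ 0.544  -0.0751  0.1451] F [-1.23 -1.81  5.37] T [-0.423  0.267  0.102] gap 0.035 yaw 7.28 j7 -1.501 eff7 0.011
```

```bash
python3 -m creep '[[[0.030,0,0,0,0,0,0.006],[0.030,0,0,0,0,0,0.006],[0.030,0,0,0,0,0,0.006],[0.03,0,0,0,0,0,0.006],[0.03,0,0,0,0,0,0.006]]]'
python3 st.py
```

```text
time_s: 30.5
eef_pos: [0.5441, -0.0751, 0.1451]
ee_rot: [3.137, 0.152, 0.001]
ft_force: [-0.7, -2.5, 6.2]
finger_gap: 0.0351
t 30.5 pos [ 0.5441 -0.0751  0.1451] F [-0.69 -2.52  6.18] T [-0.467  0.243  0.049] gap 0.0351 yaw 5.56 j7 -1.525 eff7 0.027
```

```bash
python3 -m creep '[[[0.030,0,0,0,0,0,0.006],[0.030,0,0,0,0,0,0.006],[0.030,0,0,0,0,0,0.006],[0.03,0,0,0,0,0,0.006],[0.03,0,0,0,0,0,0.006]]]'
python3 st.py
```

```text
time_s: 31.0
eef_pos: [0.544, -0.0751, 0.1451]
ee_rot: [3.139, 0.105, 0.001]
ft_force: [-0.7, -1.9, 5.1]
finger_gap: 0.0356
t 31.0 pos [ 0.544  -0.0751  0.1451] F [-0.66 -1.89  5.07] T [-0.472  0.219  0.045] gap 0.0356 yaw 3.83 j7 -1.55 eff7 0.057
```

```bash
python3 -m creep '[[[0.030,0,0,0,0,0,0.004],[0.030,0,0,0,0,0,0.004],[0.030,0,0,0,0,0,0.004],[0.03,0,0,0,0,0,0.004],[0.03,0,0,0,0,0,0.004]]]'
python3 st.py
```

```text
time_s: 31.5
eef_pos: [0.544, -0.0751, 0.1451]
ee_rot: [3.14, 0.074, 0.001]
ft_force: [-1.7, -2.6, 4.7]
finger_gap: 0.0355
t 31.5 pos [ 0.544  -0.0751  0.1451] F [-1.69 -2.55  4.68] T [-0.418  0.214  0.069] gap 0.0355 yaw 2.69 j7 -1.566 eff7 -0.001
```

```bash
python3 -m creep '[[[0.030,0,0,0,0,0,0.005],[0.030,0,0,0,0,0,0.005],[0.030,0,0,0,0,0,0.005],[0.03,0,0,0,0,0,0.005],[0.03,0,0,0,0,0,0.005]]]'
python3 st.py
python3 - <<'E'
from h import *
im,d=env.get_image("scene");np.save("im_s5.npy",im)
o=[ortho(np.load(f),"scene",.546,-.077,.045,.138,400,np.radians(13.7)) for f in("im_s4.npy","im_s5.npy")]
cv2.imwrite("pics/o5.png",np.hstack(o)[:,:,::-1])
E
```

```text
time_s: 32.0
eef_pos: [0.544, -0.0751, 0.1451]
ee_rot: [3.141, 0.035, 0.001]
ft_force: [-1.7, -2.3, 4.9]
finger_gap: 0.0352
t 32.0 pos [ 0.544  -0.0751  0.1451] F [-1.74 -2.31  4.9 ] T [-0.515  0.197  0.16 ] gap 0.0352 yaw 1.26 j7 -1.586 eff7 -0.037
```

View pics/o5.png

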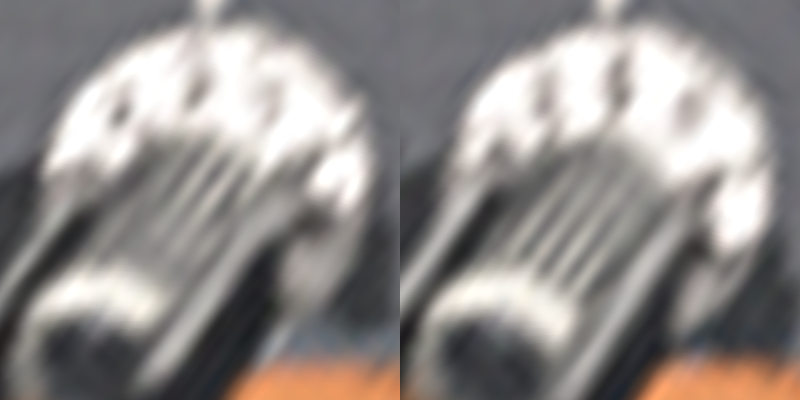

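```bash
python3 -m creep '[[[0.030,0,0,0,0,0,0.004],[0.030,0,0,0,0,0,0.004],[0.030,0,0,0,0,0,0.004],[0.03,0,0,0,0,0,0.004],[0.03,0,0,0,0,0,0.004]]]'
python3 st.py
```

```text
time_s: 32.55
eef_pos: [0.544, -0.0752, 0.1451]
ee_rot: [3.141, 0.003, 0.001]
ft_force: [-0.1, -2.6, 5.1]
finger_gap: 0.035
t 32.55 pos [ 0.544  -0.0752  0.1451] F [-0.05 -2.56  5.05] T [-0.466  0.228  0.13 ] gap 0.035 yaw 0.11 j7 -1.602 eff7 -0.055
```

```bash
python3 -m creep '[[[0.030,0,0,0,0,0,0.004],[0.030,0,0,0,0,0,0.004],[0.030,0,0,0,0,0,0.004],[0.03,0,0,0,0,0,0.004],[0.03,0,0,0,0,0,0.004]]]'
python3 st.py
```

```text
time_s: 33.05
eef_pos: [0.544, -0.0752, 0.1451]
ee_rot: [3.141, -0.028, 0.001]
ft_force: [-0.4, -2.8, 5.5]
finger_gap: 0.0354
t 33.05 pos [ 0.544  -0.0752  0.1451] F [-0.45 -2.76  5.51] T [-0.557  0.266  0.113] gap 0.0354 yaw -1.03 j7 -1.618 eff7 -0.055
```

```bash
python3 -m creep '[[[0.030,0,0,0,0,0,0.004],[0.030,0,0,0,0,0,0.004],[0.030,0,0,0,0,0,0.004],[0.03,0,0,0,0,0,0.004],[0.03,0,0,0,0,0,0.004]]]'
python3 st.py
```

```text
time_s: 33.55
eef_pos: [0.544, -0.0752, 0.1451]
ee_rot: [3.14, -0.06, 0.002]
ft_force: [-1.1, -1.8, 4.3]
finger_gap: 0.0352
t 33.55 pos [ 0.544  -0.0752  0.1451] F [-1.06 -1.84  4.26] T [-0.584  0.278  0.137] gap 0.0352 yaw -2.18 j7 -1.635 eff7 -0.055
```

```bash
python3 -m creep '[[[0.030,0,0,0,0,0,0.004],[0.030,0,0,0,0,0,0.004],[0.030,0,0,0,0,0,0.004],[0.03,0,0,0,0,0,0.004],[0.03,0,0,0,0,0,0.004]]]'
python3 st.py
```

```text
time_s: 34.05
eef_pos: [0.544, -0.0752, 0.1451]
ee_rot: [3.139, -0.091, 0.002]
ft_force: [-1.3, -2.4, 5.6]
finger_gap: 0.0356
t 34.05 pos [ 0.544  -0.0752  0.1451] F [-1.29 -2.36  5.55] T [-0.569  0.24   0.107] gap 0.0356 yaw -3.32 j7 -1.651 eff7 -0.056
```

```bash
python3 -m creep '[[[0.030,0,0,0,0,0,0.004],[0.030,0,0,0,0,0,0.004],[0.030,0,0,0,0,0,0.004],[0.03,0,0,0,0,0,0.004],[0.03,0,0,0,0,0,0.004]]]'
python3 st.py
```

```text
time_s: 34.55
eef_pos: [0.544, -0.0753, 0.1451]
ee_rot: [3.138, -0.122, 0.002]
ft_force: [-0.7, -2.5, 4.1]
finger_gap: 0.0352
t 34.55 pos [ 0.544  -0.0753  0.1451] F [-0.65 -2.51  4.14] T [-0.588  0.255  0.141] gap 0.0352 yaw -4.47 j7 -1.667 eff7 -0.056
```

```bash
python3 -m creep '[[[0.030,0,0,0,0,0,0.004],[0.030,0,0,0,0,0,0.004],[0.030,0,0,0,0,0,0.004],[0.03,0,0,0,0,0,0.004],[0.03,0,0,0,0,0,0.004]]]'
python3 st.py
```

```text
time_s: 35.05
eef_pos: [0.544, -0.0752, 0.1451]
ee_rot: [3.137, -0.154, 0.002]
ft_force: [-1.8, -2.8, 5.0]
finger_gap: 0.035
t 35.05 pos [ 0.544  -0.0752  0.1451] F [-1.83 -2.77  4.98] T [-0.591  0.236  0.13 ] gap 0.035 yaw -5.61 j7 -1.683 eff7 -0.074
```

```bash
python3 -m creep '[[[0.030,0,0,0,0,0,0.004],[0.030,0,0,0,0,0,0.004],[0.030,0,0,0,0,0,0.004],[0.03,0,0,0,0,0,0.004],[0.03,0,0,0,0,0,0.004]]]'
python3 st.py
```

```text
time_s: 35.55
eef_pos: [0.544, -0.0753, 0.1451]
ee_rot: [3.135, -0.185, 0.001]
ft_force: [-1.4, -3.0, 5.6]
finger_gap: 0.0354
t 35.55 pos [ 0.544  -0.0753  0.1451] F [-1.36 -3.    5.62] T [-0.574  0.227  0.205] gap 0.0354 yaw -6.76 j7 -1.699 eff7 -0.13
```

```bash
python3 -m creep '[[[0.030,0,0,0,0,0,0.004],[0.030,0,0,0,0,0,0.004],[0.030,0,0,0,0,0,0.004],[0.03,0,0,0,0,0,0.004],[0.03,0,0,0,0,0,0]]]'
python3 st.py
```

```text
time_s: 36.05
eef_pos: [0.544, -0.0753, 0.1451]
ee_rot: [3.134, -0.21, 0.001]
ft_force: [-1.1, -3.6, 5.6]
finger_gap: 0.0351
t 36.05 pos [ 0.544  -0.0753  0.1451] F [-1.07 -3.59  5.58] T [-0.584  0.238  0.199] gap 0.0351 yaw -7.67 j7 -1.712 eff7 -0.256
```

```bash
python3 -m creep '[[[0.030,0,0,0,0,0,-0.035],[0.030,0,0,0,0,0,-0.035],[0.030,0,0,0,0,0,-0.035],[0.03,0,0,0,0,0,0],[0.03,0,0,0,0,0,0]]]'
python3 st.py
python3 -m creep '[[[0.0854,0,0,0,0,0,0],[0.0854,0,0,0,0,0,0],[0.0854,0,0,0,0,0,0],[0.0854,0,0,-0.02,0,0,0],[0.0854,0,0,-0.03,0,0,0]]]'
python3 st.py
python3 -m creep '[[[0.08,0,0,-0.018,0,0,0],[0.045,0,0,0,0,0,-0.07],[0.045,0,0,0,0,0,-0.1],[0.045,0,0,0,0,0,-0.1],[0.045,0,0,0,0,0,0]]]'
python3 st.py
```

```text
time_s: 36.55
eef_pos: [0.544, -0.0752, 0.1451]
ee_rot: [3.14, -0.045, 0.002]
ft_force: [-0.9, -3.1, 4.4]
finger_gap: 0.0354
t 36.55 pos [ 0.544  -0.0752  0.1451] F [-0.87 -3.07  4.41] T [-0.5    0.243  0.097] gap 0.0354 yaw -1.65 j7 -1.627 eff7 -0.086
time_s: 37.05
eef_pos: [0.5426, -0.0741, 0.1936]
ee_rot: [-3.141, 0.045, 0.006]
ft_force: [0.7, 0.2, -0.2]
finger_gap: 0.0851
t 37.05 pos [ 0.5426 -0.0741  0.1936] F [ 0.68  0.24 -0.2 ] T [ 0.022 -0.021  0.026] gap 0.0851 yaw -1.65 j7 -1.615 eff7 -0.195
time_s: 37.55
eef_pos: [0.5436, -0.0743, 0.2125]
ee_rot: [-3.118, -0.38, 0.0]
ft_force: [0.1, -0.4, 1.1]
finger_gap: 0.0449
t 37.55 pos [ 0.5436 -0.0743  0.2125] F [ 0.12 -0.43  1.05] T [ 0.006 -0.009 -0.03 ] gap 0.0449 yaw 13.9 j7 -1.375 eff7 1.643
```

```bash
python3 -m creep '[[[0.045,0.0035,-0.0259,0,0,0,0],[0.045,0.0035,-0.0259,0,0,0,0],[0.045,0.0034,-0.0258,0,0,0,0],[0.045,0,0,0,0,0,0],[0.045,0,0,0,0,0,0]]]'
python3 st.py
python3 - <<'E'
from h import *
s=env.sense();im,d=env.get_image("scene");np.save("im_s6.npy",im)
P=np.array([[.5350,.0035,.176],s["eef_pos"],[.5350,.0035,.142]]);q=proj("scene",P)
c=cv2.resize(im[165:245,205:305,::-1],None,fx=7,fy=7,interpolation=cv2.INTER_CUBIC)
for p,col in zip(q,((0,0,255),(0,255,0),(255,0,0))): cv2.circle(c,(int((p[0]-205+.5)*7),int((p[1]-165+.5)*7)),3,col,-1)
cv2.imwrite("pics/b1.png",c)
E
```

```text
time_s: 38.05
eef_pos: [0.5353, 0.0039, 0.2126]
ee_rot: [3.119, 0.376, -0.0]
ft_force: [-0.3, -0.4, 0.3]
finger_gap: 0.0451
t 38.05 pos [0.5353 0.0039 0.2126] F [-0.34 -0.39  0.33] T [-0.027 -0.05   0.04 ] gap 0.0451 yaw 13.75 j7 -1.529 eff7 -0.154
```

View pics/b1.png

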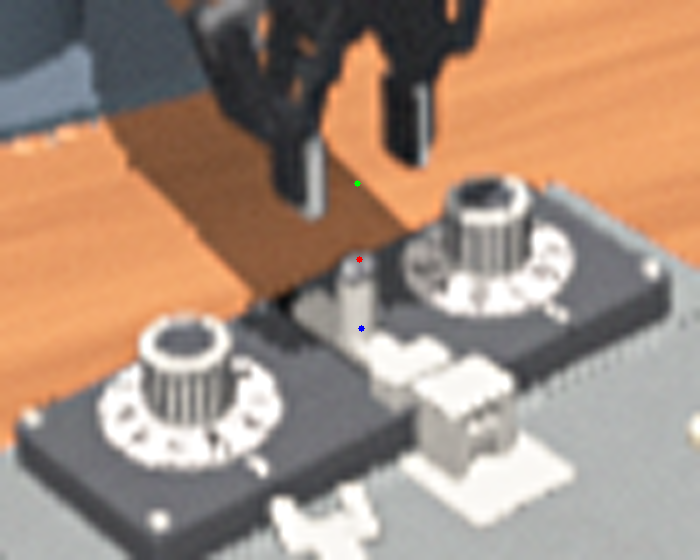

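```bash
python3 -m creep '[[[0.045,-0.0003,0.0002,0.015,0,0,0],[0.045,0,0,0.015,0,0,0],[0.045,0,0,0.015,0,0,0],[0.045,0,0,0.01,0,0,0],[0.045,0,0,0.005,0,0,0]]]'
python3 st.py
python3 -m creep '[[[0.030,0,0,0,0,0,0],[0.025,0,0,0,0,0,0],[0.02,0,0,0,0,0,0],[0.018,0,0,0,0,0,0],[0.017,0,0,0,0,0,0]]]' 20
python3 st.py
```

```text
time_s: 38.6
eef_pos: [0.5348, 0.0023, 0.1517]
ee_rot: [3.119, 0.374, -0.002]
ft_force: [-0.4, 0.9, -0.3]
finger_gap: 0.0451
t 38.6 pos [0.5348 0.0023 0.1517] F [-0.36  0.88 -0.27] T [ 0.054  0.005 -0.003] gap 0.0451 yaw 13.69 j7 -1.551 eff7 -0.006
time_s: 39.1
eef_pos: [0.5352, 0.0032, 0.1529]
ee_rot: [3.119, 0.377, 0.001]
ft_force: [-0.3, 0.0, 0.0]
finger_gap: 0.0173
t 39.1 pos [0.5352 0.0032 0.1529] F [-0.32  0.02  0.03] T [0.041 0.018 0.007] gap 0.0173 yaw 13.8 j7 -1.551 eff7 0.0
```

```bash
python3 -m creep '[[[0.016,0,0,0,0,0,0],[0.0155,0,0,0,0,0,0],[0.015,0,0,0,0,0,0],[0.014,0,0,0,0,0,0],[0.012,0,0,0,0,0,0]]]' 20
python3 st.py
```

```text
time_s: 39.6
eef_pos: [0.5352, 0.0032, 0.1528]
ee_rot: [3.119, 0.377, 0.001]
ft_force: [-0.4, -0.4, 5.0]
finger_gap: 0.0149
t 39.6 pos [0.5352 0.0032 0.1528] F [-0.4  -0.42  5.  ] T [ 0.002  0.185 -0.009] gap 0.0149 yaw 13.79 j7 -1.551 eff7 -0.001
```

```bash
python3 -m creep '[[[0.012,-0.0004,0,0,0,0,0],[0.012,-0.0004,0,0,0,0,0],[0.012,-0.0004,0,0,0,0,0],[0.012,-0.0004,0,0,0,0,0],[0.012,-0.0004,0,0,0,0,0]]]' 
python3 st.py
```

```text
time_s: 40.1
eef_pos: [0.5335, 0.0028, 0.1528]
ee_rot: [-3.119, -0.377, -0.001]
ft_force: [2.5, 1.3, 5.2]
finger_gap: 0.0154
t 40.1 pos [0.5335 0.0028 0.1528] F [2.52 1.32 5.25] T [ 0.137 -0.581  0.016] gap 0.0154 yaw 13.8 j7 -1.551 eff7 -0.004
```

```bash
python3 -m creep '[[[0.012,-0.0003,0,0,0,0,0],[0.012,-0.0003,0,0,0,0,0],[0.012,-0.0003,0,0,0,0,0],[0.012,-0.0003,0,0,0,0,0],[0.012,-0.0003,0,0,0,0,0]]]' 
python3 st.py
```

```text
time_s: 40.6
eef_pos: [0.5319, 0.0024, 0.1528]
ee_rot: [-3.119, -0.377, -0.001]
ft_force: [3.2, 0.9, 4.4]
finger_gap: 0.0151
t 40.6 pos [0.5319 0.0024 0.1528] F [3.18 0.89 4.45] T [ 0.175 -0.5   -0.069] gap 0.0151 yaw 13.8 j7 -1.55 eff7 -0.004
```

```bash
python3 -m creep '[[[0.012,-0.0008,0,0,0,0,0],[0.012,-0.0008,0,0,0,0,0],[0.012,-0.0008,0,0,0,0,0],[0.012,-0.0008,0,0,0,0,0],[0.012,-0.0008,0,0,0,0,0]]]' 
python3 st.py
```

```text
time_s: 41.1
eef_pos: [0.528, 0.0015, 0.1528]
ee_rot: [-3.119, -0.377, -0.001]
ft_force: [1.6, 1.6, 5.2]
finger_gap: 0.0153
t 41.1 pos [0.528  0.0015 0.1528] F [1.63 1.6  5.19] T [ 0.181 -0.584 -0.06 ] gap 0.0153 yaw 13.8 j7 -1.549 eff7 -0.005
```

```bash
python3 -m creep '[[[0.012,-0.0015,0,0,0,0,0],[0.012,-0.0015,0,0,0,0,0],[0.012,-0.0015,0,0,0,0,0],[0.012,-0.0015,0,0,0,0,0],[0.012,-0.0015,0,0,0,0,0]]]' 
python3 st.py
```

```text
time_s: 41.6
eef_pos: [0.5207, -0.0003, 0.1528]
ee_rot: [-3.119, -0.377, -0.001]
ft_force: [2.3, 1.8, 4.5]
finger_gap: 0.0157
t 41.6 pos [ 5.207e-01 -3.000e-04  1.528e-01] F [2.32 1.85 4.47] T [ 0.17  -0.492 -0.025] gap 0.0157 yaw 13.8 j7 -1.547 eff7 -0.007
```

```bash
python3 -m creep '[[[0.012,-0.002,0,0,0,0,0],[0.012,-0.002,0,0,0,0,0],[0.012,-0.002,0,0,0,0,0],[0.012,-0.002,0,0,0,0,0],[0.012,-0.0015,0,0,0,0,0]]]' 
python3 st.py
```

```text
time_s: 42.1
eef_pos: [0.5115, -0.0026, 0.1528]
ee_rot: [-3.119, -0.377, -0.001]
ft_force: [1.5, 0.3, 4.5]
finger_gap: 0.0152
t 42.1 pos [ 0.5115 -0.0026  0.1528] F [1.51 0.28 4.46] T [ 0.218 -0.511 -0.023] gap 0.0152 yaw 13.8 j7 -1.544 eff7 -0.004
```

```bash
python3 -m creep '[[[0.012,-0.0005,0,0,0,0,0],[0.012,-0.0005,0,0,0,0,0],[0.012,-0.0005,0,0,0,0,0],[0.012,-0.0005,0,0,0,0,0],[0.012,-0.0005,0,0,0,0,0]]]' 
python3 st.py
```

```text
time_s: 42.6
eef_pos: [0.5091, -0.0031, 0.1528]
ee_rot: [-3.119, -0.378, -0.001]
ft_force: [1.8, 1.1, 4.9]
finger_gap: 0.0147
t 42.6 pos [ 0.5091 -0.0031  0.1528] F [1.81 1.09 4.94] T [ 0.199 -0.515 -0.002] gap 0.0147 yaw 13.81 j7 -1.544 eff7 0.003
```

```bash
python3 -m creep '[[[0.012,-0.0003,0,0,0,0,0],[0.012,-0.0003,0,0,0,0,0],[0.012,-0.0003,0,0,0,0,0],[0.012,-0.0003,0,0,0,0,0],[0.012,0,0,0,0,0,0]]]' 
python3 st.py
```

```text
time_s: 43.1
eef_pos: [0.5079, -0.0034, 0.1528]
ee_rot: [-3.119, -0.377, -0.001]
ft_force: [2.9, 1.2, 5.4]
finger_gap: 0.0152
t 43.1 pos [ 0.5079 -0.0034  0.1528] F [2.89 1.21 5.37] T [ 0.145 -0.421 -0.018] gap 0.0152 yaw 13.8 j7 -1.543 eff7 0.006
```

```bash
python3 -m creep '[[[0.012,-0.0002,0,0,0,0,0],[0.012,-0.0002,0,0,0,0,0],[0.012,-0.0001,0,0,0,0,0],[0.012,0,0,0,0,0,0],[0.012,0,0,0,0,0,0]]]' 
python3 st.py
```

```text
time_s: 43.6
eef_pos: [0.5074, -0.0035, 0.1528]
ee_rot: [-3.119, -0.377, -0.001]
ft_force: [2.7, 0.9, 5.8]
finger_gap: 0.0152
t 43.6 pos [ 0.5074 -0.0035  0.1528] F [2.73 0.88 5.8 ] T [ 0.171 -0.451 -0.014] gap 0.0152 yaw 13.8 j7 -1.543 eff7 0.006
```

```bash
python3 -m creep '[[[0.045,0,0,0,0,0,0],[0.045,0,0,0,0,0,0],[0.045,0,0,0,0,0,0],[0.045,0,0,-0.01,0,0,0],[0.045,0,0,-0.03,0,0,0]]]' 
python3 -m creep '[[[0.045,0,0,-0.04,0,0,0],[0.045,-0.03,0,-0.03,0,0,0],[0.045,-0.04,0,-0.02,0,0,0],[0.045,-0.03,0,0,0,0,0],[0.045,0,0,0,0,0,0]]]' 
python3 st.py
python3 - <<'E'
from h import *
im,d=env.get_image("scene");np.save("im_s7.npy",im)
c=cv2.resize(im[165:245,205:305,::-1],None,fx=7,fy=7,interpolation=cv2.INTER_CUBIC)
o=np.array([.5253,.00115])+.005*np.array([.9713,.238])
for xx,col in((-.021,(0,0,255)),(-.025,(0,255,0))):
    p=proj("scene",[[*(o+xx*np.array([.9713,.238])),.176]])[0];print(p);cv2.circle(c,(int((p[0]-205+.5)*7),int((p[1]-165+.5)*7)),3,col,-1)
cv2.imwrite("pics/b2.png",c)
t,_=env.get_image("top");np.save("im_t7.npy",t)
c=cv2.resize(t[170:270,210:370,::-1],None,fx=5,fy=5,interpolation=cv2.INTER_CUBIC);cv2.imwrite("pics/t7.png",c)
E
```

```text
time_s: 44.1
eef_pos: [0.5055, -0.0038, 0.1914]
ee_rot: [-3.118, -0.377, 0.008]
ft_force: [0.8, 0.3, 0.1]
finger_gap: 0.0453
time_s: 44.6
eef_pos: [0.4068, -0.0286, 0.2839]
ee_rot: [3.118, 0.375, 0.0]
ft_force: [0.5, -0.8, 0.1]
finger_gap: 0.0448
t 44.6 pos [ 0.4068 -0.0286  0.2839] F [ 0.51 -0.77  0.07] T [ 0.025 -0.02  -0.028] gap 0.0448 yaw 13.7 j7 -1.419 eff7 0.414
[250.12017746 197.71353912]
[249.25438808 197.12268533]
```

View pics/b2.png

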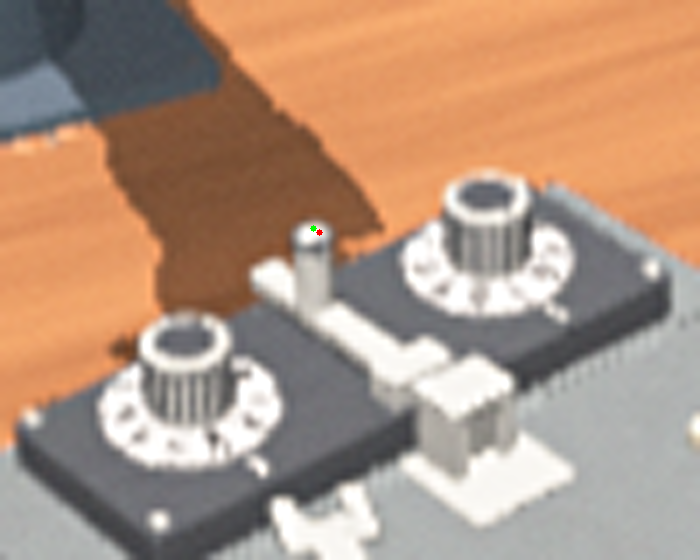

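View pics/t7.png

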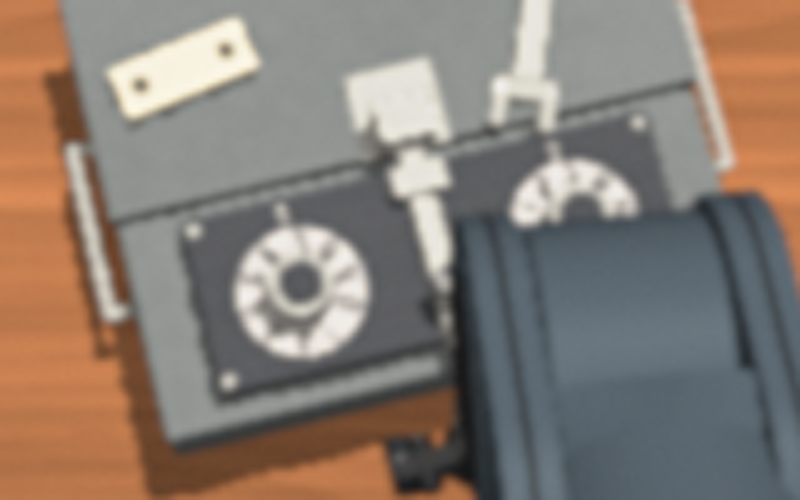

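Run:
```python
from tm import *
yaw=np.radians(13.7);T=tex(.008,.0015,.028,.003,0,.001)
for cam,i,f,(x,y),sec in(("top",0,"im_t7.npy",(.5058,.0776),(-80,170)),("scene",0,"im_s7.npy",(.510,.0735),(-60,135)),("scene",1,"im_s7.npy",(.5465,-.0775),(-60,135)),("top",1,"im_t7.npy",(.5428,-.0736),(-70,60))):
    g,maps,r,cw=observe(np.load(f),cam,x,y,yaw,0,0)
    k=(r>.022)&(r<.0335)&(cw>sec[0])&(cw<sec[1]);g=g[k];maps=[(a[k],b[k]) for a,b in maps];r=r[k]
    X=np.c_[np.ones_like(r),maps[12][0],maps[12][1],r,r*r];sub=lambda v:v-X@np.linalg.lstsq(X,v,rcond=None)[0]
    rg=sub(g);L=[]
    for n in range(10):
        for ph in range(-18,18,2):
            t=np.radians(ph-36*n);m=0
            for a,b in maps:
                a2=a*np.cos(t)-b*np.sin(t); b2=a*np.sin(t)+b*np.cos(t)
                m=m+cv2.remap(T,(N/2-b2/S).astype(np.float32)[:,None],(N/2-a2/S).astype(np.float32)[:,None],cv2.INTER_LINEAR)[:,0]
            L.append((round(-np.corrcoef(rg,sub(m))[0,1],3),n,ph))
    L.sort(reverse=True);print(cam,"LR"[i],L[:3],[l for l in L if l[1]!=L[0][1]][:2])
```

```text
top L [(np.float64(0.818), 7, 12), (np.float64(0.783), 7, 10), (np.float64(0.758), 7, 14)] [(np.float64(0.744), 3, 12), (np.float64(0.724), 3, 10)]
scene L [(np.float64(0.828), 7, 12), (np.float64(0.786), 7, 14), (np.float64(0.785), 1, 12)] [(np.float64(0.785), 1, 12), (np.float64(0.784), 4, 12)]
scene R [(np.float64(0.665), 9, 14), (np.float64(0.665), 0, 14), (np.float64(0.658), 6, 14)] [(np.float64(0.665), 0, 14), (np.float64(0.658), 6, 14)]
top R [(np.float64(0.767), 3, 12), (np.float64(0.755), 9, 12), (np.float64(0.749), 3, 14)] [(np.float64(0.755), 9, 12), (np.float64(0.748), 7, 14)]
```

```bash
python3 st.py; python3 -c "
from plant import env
print(env.finish_job())"
```

```text
t 44.7 pos [ 0.4101 -0.0276  0.2835] F [ 1.08 -0.31 -0.13] T [0.049 0.011 0.023] gap 0.0451 yaw 13.77 j7 -1.42 eff7 0.073
the job is handed in; nothing more can be done
None
```

The chest is unlocked: both dials stand in their gates and the bolt is drawn back. I handed the job in at 44.7 s, with the arm clear and touching nothing.

- **Left dial:** I turned it counter-clockwise to 7. The gate held it in both directions, first near 50° of turn and then when turned back. I left it about mid-gate, roughly 46° from where it started.
- **Right dial:** I turned it clockwise to 3. It met its gate edge near 73°, and I backed it off about 6°. I tested this gate in one direction only.
- **Bolt:** It slid with about 3 N and never jammed. The gripper drew it about 28.6 of 30 mm, and the last picture puts its knob at about x = -25 mm in the lock's frame.
- **Forces:** The turning loads suggest the left tumbler took about 8 N and the right about the same. That is inferred from the wrist readings, not measured at the tumblers.
- **Numerals:** Both ticks stand about 12° past their index lines, or about 7 mm against the 14 mm limit. The left reads 7 in both cameras.
- **Unsettled check:** For the right dial, the scene view could not tell the digit apart, and the partly hidden top view favoured 3 only narrowly. I rely on the clear first reading, the known turn, the gate and the freed bolt.
- **Other objects:** I touched nothing else and saw nothing out of place in the last close-ups. I did not measure whether the other objects had moved.

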